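# Swing down and hang the paraffin tampers

## Task

Clear the hooded stand first: carry the short tamper hanging upright from its fork to the fork of the low stand, without setting it down on the way. Then take the long tamper from its rest by the grip buttons at its top end, and up in the air loosen your grip just enough that it swings down between the fingers and hangs, tighten again, and hang it by its crossbar on the fork of the hooded stand. Let both hang straight and still, never let either touch the worktop, and leave everything else where it is.

Things in the scene. Friction and masses are not known exactly. Their poses are not given: they have to be found in the camera images.
- long_tamper: Long tamper: steel, 163 mm long, 0.39-0.51 kg. Flat shank 18 x 10 mm (10 along y) with a square foot block 44x44x24 mm at one end; crossbar 8 mm thick, 46 mm long along y; two grip buttons (13 mm across, 20 mm over both, along y) near the other end. Origin between the buttons; x along the shank to the foot (down when it hangs).
- long_hub (a point): Long tamper, grip point midway between its grip buttons, 13 mm from the shank's end; axes as its body. It starts lying level in the rest with the buttons level, this point 52 mm above the worktop and overhanging the rest's base by 50 mm; the foot points away from the robot to within 45 degrees.
- long_pin (a point): Long tamper, centre of its crossbar, 40 mm from long_hub towards the foot; from here to the foot's underside 110 mm. Same axes. Pinched on the buttons (polished, friction about 0.8) with 80 N or more the tamper keeps its angle to the fingers even when level.
- long_foot (a point): Long tamper, centre of its foot block, 138 mm from long_hub. Same axes. The weight acts 105 mm from long_hub (0.45 N m when level): with the grip eased to about 20 to 30 N it turns on the buttons and swings down while still carried, ending some 20 degrees or less from plumb; opening past the buttons' width drops it.
- short_tamper: Short tamper: as the long one but 111 mm long, 0.2-0.3 kg, foot block 36x36x20 mm. Same shank, crossbar and grip buttons (20 mm over both, along y). Origin at the centre of the foot's underside, z up the shank, y along crossbar and buttons.
- short_hub (a point): Short tamper, grip point midway between its grip buttons; axes as its body. It starts hanging plumb by its crossbar on the fork of the hooded stand, this point 183 mm above the worktop.
- short_pin (a point): Short tamper, centre of its crossbar, 38 mm below short_hub and 60 mm above the foot's underside. Same axes.
- short_foot (a point): Short tamper, centre of its foot block, 88 mm below short_hub. Same axes.
- hooded_stand: Tall fixed grey stand, left or right of the rest. Origin on the worktop below the fork's seat; x from the open side back to the post, z up; the open side (-x) faces the robot to within about 30 degrees. Base plate 8 mm thick, from x = -30 to 62 mm, 85 wide; post 44 wide from x = 46. Hood: level sheet 96 wide from x = 12 to 62, underside 293 mm up, front rim down to 289.
- hooded_stand_seat (a point): Where the centre of a crossbar hung on the hooded stand lies, 145 mm above the worktop; axes as the stand. The hood's front edge is 12 mm behind it and 144 mm up, so only about 105 mm above the grip buttons of a hung tamper: a gripper pointing straight down does not fit; it must lean back towards the open side by some 25 to 40 degrees.
- low_stand: Low fixed grey stand without hood, for the short tamper, on the other side of the rest; origin, axes and base as the hooded stand. Forks of both: two level prongs 9 mm wide, 18 mm gap, x = -18 to 50. The shank goes in the gap, the crossbar (along y) into notches in the prong tops, 19 mm long, 5 mm deep, between a front lip and a raised rear.
- low_stand_seat (a point): Where the centre of a crossbar hung on the low stand lies, 108 mm above the worktop; axes as the stand; the post ends 12 mm above it. On both stands the crossbar centre must be at least 6 mm above the seat point to pass over the front lip, then is lowered into the notches.
- rest: Low fixed grey rest in which the long tamper lies; origin on the worktop, x towards the tamper's foot, long_hub at x = -75 mm. Base 8 mm thick, x = -25 to 90, 70 wide; saddle at x = 2 with ears up to 52 mm; foot platform 30 mm up at x = 48 to 84 with kerbs up to 38 mm at both sides and the far end. Lift the tamper straight up out of it.
- by_slide_pack_b_c (a point): Bystander: flat green and white carton, 60x154x14 mm, lying on the worktop; this point is 10 mm up on its axis. Leave it alone.
- by_oil_bottle_c (a point): Bystander: small white squeeze bottle with red cap, 34 across, 75 mm high, standing on the worktop; this point is 10 mm up on its axis. Leave it alone.
- by_dropper_eosin_c (a point): Bystander: brown bottle with black cap, 42 across, 95 mm high, standing on the worktop; this point is 10 mm up on its axis. Leave it alone.
- by_tip_carton_c (a point): Bystander: small white carton, 60x103x38 mm, standing on the worktop; this point is 10 mm up on its axis. Leave it alone.
- by_carton_small_c (a point): Bystander: small white carton, 41x64x30 mm, standing on the worktop; this point is 10 mm up on its axis. Leave it alone.

How it is judged:
On the way, in this order (a step that is already met when the one before it is completed fails the run):
1. the short tamper hangs on the low stand's fork, let go (distance between short_pin and low_stand_seat below 0.012 m and angle between short_hub's own z axis and vertical below 0.17 rad and angle between the y axis of short_hub and the y axis of low_stand_seat, either way round below 0.3 rad and contact force between the fingers and short_tamper below 0.3 N), for 0.2 s.
2. the long tamper is held in the air, clear of its rest, and has swung down to within about 30 degrees of plumb (angle between long_hub's own x axis and vertical above 2.6 rad and contact force between the fingers and long_tamper above 2 N and contact force between long_tamper and rest below 0.1 N and contact force between long_tamper and hooded_stand below 0.1 N and distance between long_pin and hooded_stand_seat above 0.03 m), for 0.2 s.
At the end, for the whole second after the job is handed in: The short tamper hangs on the low stand and the long one on the hooded stand: each crossbar centre within 12 mm of its seat, crossbar along the notches within 17 degrees, shank within 10 degrees of vertical, both at rest (under 30 mm/s) and let go (distance between short_pin and low_stand_seat below 0.012 m and angle between short_hub's own z axis and vertical below 0.17 rad and angle between the y axis of short_hub and the y axis of low_stand_seat, either way round below 0.3 rad and distance between long_pin and hooded_stand_seat below 0.012 m and angle between long_hub's own x axis and vertical above 2.97 rad and angle between the y axis of long_hub and the y axis of hooded_stand_seat, either way round below 0.3 rad and linear speed of each of long_tamper, short_tamper below 0.03 m/s and contact force between the fingers and long_tamper below 0.3 N); the robot touches nothing.
It fails at once if either tamper is put down or dropped on the worktop (height (world z) of short_foot below 0.022 m or height (world z) of long_foot below 0.027 m).
It fails at once if the short tamper is tipped more than about 35 degrees from upright (angle between short_hub's own z axis and vertical above 0.62 rad).
It fails at once if a bystander is pushed more than 30 mm or knocked over (distance of any of by_slide_pack_b_c, by_oil_bottle_c, by_dropper_eosin_c, by_tip_carton_c, by_carton_small_c from where it was at the start of the episode above 0.03 m or angle between any of by_slide_pack_b_c, by_oil_bottle_c, by_dropper_eosin_c, by_tip_carton_c, by_carton_small_c's own z axis and vertical above 0.5 rad).
It also fails if it takes over 72 s, if anything falls off the work surface, if the arm or the gripper's body presses on something with over 40 N, if the wrist force passes 120 N, or if a joint passes its speed limit or range.

## Robot

A 7-joint arm with a two-finger parallel gripper is mounted at the origin on a cart in front of the work surface, level with it; the furniture and walls round the work are solid. World frame = base frame: x ahead of the robot, y to its left, z up, the work surface at z = 0. Lengths are in m, angles in rad, forces in N, time in s.
With the tool pointing down it reaches from about 0.4 to 0.875 m from the base axis. Payload 19.3 kg.
Tool frame: the origin (TCP) lies between the finger pads; the fingertips stand tip_reach ahead of it and the grasp point (between the pads) lies 3 mm ahead of it (tip_reach is the distance from the TCP to the fingertips, in m); z points along the fingers, y is the direction in which the jaws open and shut (so a half turn about z gives the same grasp; the last joint's range is limited). The gripper opens to 85 mm and grips with 20 to 120 N. Pads are 22 mm wide; open, the fingers measure 114 mm over their backs; the gripper's body (76 mm by 85 mm) begins 54 mm behind the grasp point. The pads swing forward as they close: fully open they stand 13 mm farther back than shut.
Start: joints at [-1.358, 0.521, -0.036, 1.599, 0.021, 1.021, -0.113], TCP at [0.174, 0.6, 0.253] pointing down, gripper open.
Joint ranges: [-2.91, 2.91], [-0.3, 2.13], [-1.5, 1.42], [0.17, 2.43], [-1.26, 4.41], [0.16, 1.93], [-2.52, 2.52]. Speed limits (rad/s): [1.89, 1.89, 2.39, 2.39, 3.01, 3.01, 3.01].

## Interface

Orientations are given as a unit quaternion [w, x, y, z].
In Python, from bench import move_ptp, move_straight, movej, release, gripper_close, sleep, ik, read_camera, MotionError, finish_job, read_time, read_joints, read_joint_vel, read_effort, read_position, read_eef_rot, read_wrist_force, read_torque, read_grip_width, tip_reach gives the robot as it stands. Calls block until the motion is done:
- move_ptp(position, orientation): joint-space move of the TCP to a pose.
- move_straight(position, ori=None, speed=0.15, threshold=None): straight line of the TCP; ori=None keeps the orientation; speed is the mean speed in m/s. With threshold (N) it stops when the force on the tool has changed by that much, and returns True; else False.
- movej(angles): joint-space move.
- release() and gripper_close(strength=None): open the fingers fully, or close them until they stop; strength is the grip in N (None keeps the last).
- sleep(seconds).
- ik(position, orientation): joint angles nearest the present ones, or None.
- read_camera(name): name is "scene" or "top" or "wrist"; returns a dict with "color" (480x640x3 uint8, red, green, blue), "mtx" (3x3 intrinsics, pixels), "dist_coeffs" ([k1, k2, p1, p2, k3] as OpenCV has them; the pictures are not rectified), "R" (3x3) and "t" (3): a world point X has camera coordinates R X + t; the wrist camera has in their place "hand_eye" (4x4, takes a point from camera to tool coordinates, whose origin is the TCP and whose axes are the flange's). Camera axes: x right, y down, z forward; pixel columns grow to the right and rows downward; lengths in m; the calibration is good to about 2 mm. A picture is of the moment at which its call begins: read the wrist's pose just before it. There is no depth.
A pose or a line that the arm cannot do raises MotionError and nothing moves.
- finish_job(): hands the job in, once; it reports no verdict.
Readings, each from a call of its own:
- read_time(): time.
- read_joints(): joint angles.
- read_joint_vel(): joint speeds.
- read_effort(): joint torques, N m.
- read_position(): TCP position.
- read_eef_rot(): TCP orientation.
- read_wrist_force(): force on the tool from outside, world axes, zero at the start.
- read_torque(): the same for the moment, N m.
- read_grip_width(): opening from 0.0 (shut) to 1.0 (fully open).
Only numpy, scipy, OpenCV 4.12 (cv2) and the standard library are available. Lean on these libraries where they do the work, as an engineer would, in place of code of your own. Each camera call takes 0.05 s, during which the arm holds its last target.

## Working session

There is one attempt and no reset: what is moved stays moved. The work goes in short steps, each a Python script; the robot and the scene stay as the last script left them, time stands still between calls to the robot, and variables do not carry over. Pictures are saved under pics/ and viewed, and the job is handed in when it is done.

```bash
ls; mkdir -p pics; python3 - <<'E'
from bench import *
import cv2,numpy as np
print(read_time(),read_position(),read_eef_rot(),tip_reach if not callable(tip_reach) else tip_reach(),read_grip_width())
for n in ["scene","top","wrist"]:
    c=read_camera(n); cv2.imwrite(f"pics/{n}0.png",c["color"][:,:,::-1])
    print(n,c["mtx"],c["dist_coeffs"],c.get("R"),c.get("t"),c.get("hand_eye"))
E
```

```text
pics
0.0 [0.17432267 0.59985222 0.25270685] [-5.70869554e-05  1.40931897e-01  9.90019112e-01 -5.95980171e-04] 0.022 1.0022251240616664
scene [[475.96935985   0.         323.14230552]
 [  0.         475.96935985 244.63111683]
 [  0.           0.           1.        ]] [-0.02032512  0.          0.          0.          0.        ] [[ 0.78301944 -0.6217669   0.01692562]
 [-0.40161071 -0.5261713  -0.74956827]
 [ 0.47496252  0.58012902 -0.66171061]] [-0.60312155  0.16254743  0.93985053] None
top [[433.71249922   0.         318.08937526]
 [  0.         433.71249922 234.22692338]
 [  0.           0.           1.        ]] [-0.06562422  0.          0.          0.          0.        ] [[-0.0068083  -0.99990069 -0.01233908]
 [-0.99256538  0.00825686 -0.12143222]
 [ 0.12152204  0.01142059 -0.99252303]] [-0.27200901  0.53928605  0.99288389] None
wrist [[330.63370138   0.         321.66991589]
 [  0.         330.63370138 237.49726725]
 [  0.           0.           1.        ]] [-0.05386668  0.          0.          0.          0.        ] None None [[ 7.44373384e-04 -9.49325252e-01 -3.14294466e-01  8.03982608e-02]
 [ 9.99999708e-01  6.51484417e-04  4.00587892e-04  2.20915873e-04]
 [-1.75530254e-04 -3.14294673e-01  9.49325459e-01 -1.20801232e-01]
 [ 0.00000000e+00  0.00000000e+00  0.00000000e+00  1.00000000e+00]]
```

View pics/scene0.png

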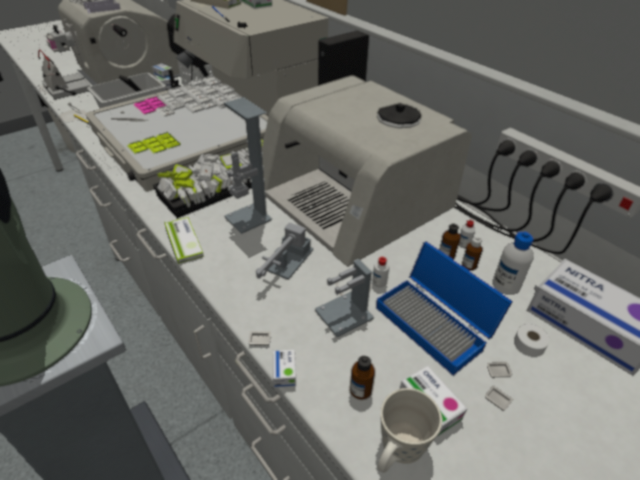

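View pics/top0.png

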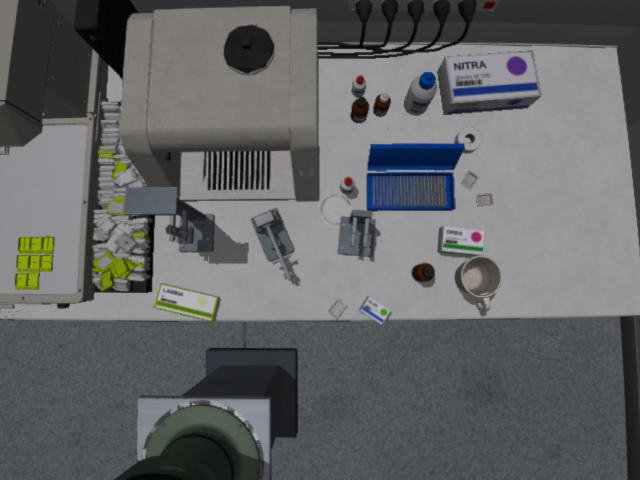

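View pics/wrist0.png

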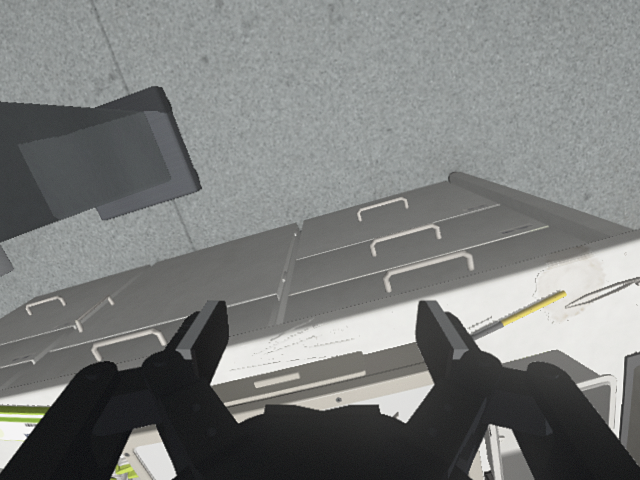

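```bash
cat > h.py <<'E'
from bench import *
import cv2,numpy as np
from scipy.spatial.transform import Rotation as Rn
def ray(c,px,R=None,t=None):
    p=cv2.undistortPoints(np.array([[px]],float),np.array(c["mtx"]),np.array(c["dist_coeffs"]))[0,0]
    R=np.array(c["R"]) if R is None else R; t=np.array(c["t"]) if t is None else t
    return -R.T@t, R.T@np.array([p[0],p[1],1])
def onplane(c,px,z,R=None,t=None):
    o,d=ray(c,px,R,t); return o+d*(z-o[2])/d[2]
def wristRt(c,pos,q):
    T=np.eye(4);T[:3,:3]=Rn.from_quat([q[1],q[2],q[3],q[0]]).as_matrix();T[:3,3]=pos
    M=np.linalg.inv(T@np.array(c["hand_eye"])); return M[:3,:3],M[:3,3]
def tri(rs):
    A=np.zeros((3,3));b=np.zeros(3)
    for o,d in rs:
        d=d/np.linalg.norm(d);P=np.eye(3)-np.outer(d,d);A+=P;b+=P@o
    X=np.linalg.solve(A,b); return X,[np.linalg.norm(np.cross(X-o,d/np.linalg.norm(d))) for o,d in rs]
def proj(c,X,R=None,t=None):
    R=np.array(c["R"]) if R is None else R; t=np.array(c["t"]) if t is None else t
    return cv2.projectPoints(np.atleast_2d(np.array(X,float)),cv2.Rodrigues(R)[0],t,np.array(c["mtx"]),np.array(c["dist_coeffs"]))[0][:,0]
E
python3 - <<'E'
from h import *
c=read_camera("top");im=c["color"][:,:,::-1]
cv2.imwrite("pics/topz.png",cv2.resize(im[170:330,110:310],None,fx=4,fy=3.7,interpolation=cv2.INTER_CUBIC))
cv2.imwrite("pics/topz2.png",cv2.resize(im[190:330,240:440],None,fx=4,fy=4,interpolation=cv2.INTER_CUBIC))
for p in [(180,230),(270,240),(358,235),(245,320),(550,317)]: print(p,onplane(c,p,0.0))
c=read_camera("scene");im=c["color"][:,:,::-1]
cv2.imwrite("pics/scz.png",cv2.resize(im[80:340,210:410],None,fx=3,fy=2.3*1,interpolation=cv2.INTER_CUBIC))
E
```

```text
(180, 230) [0.55434906 0.0643246  0.        ]
(270, 240) [ 0.52784411 -0.15852151  0.        ]
(358, 235) [ 0.53833066 -0.37275942  0.        ]
(245, 320) [ 0.33584035 -0.09951681  0.        ]
(550, 317) [ 0.33502547 -0.8343399   0.        ]
```

View pics/topz.png

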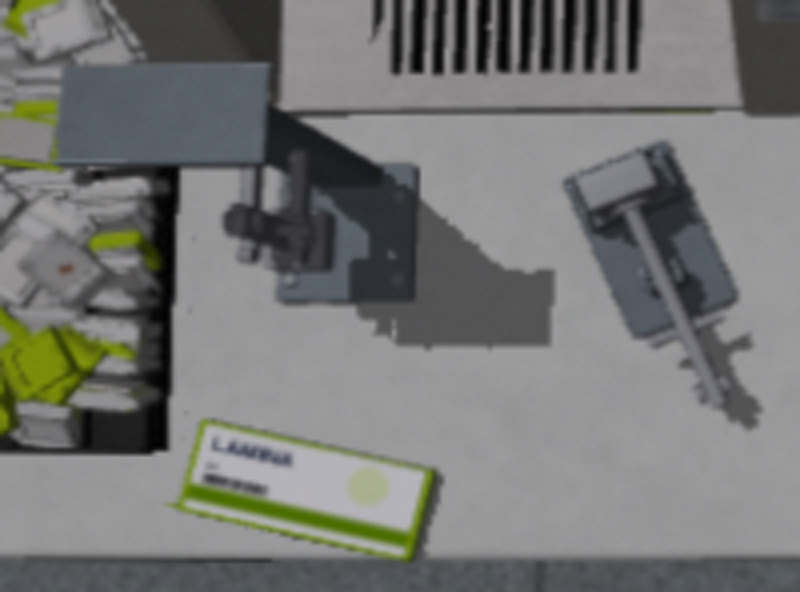

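View pics/topz2.png

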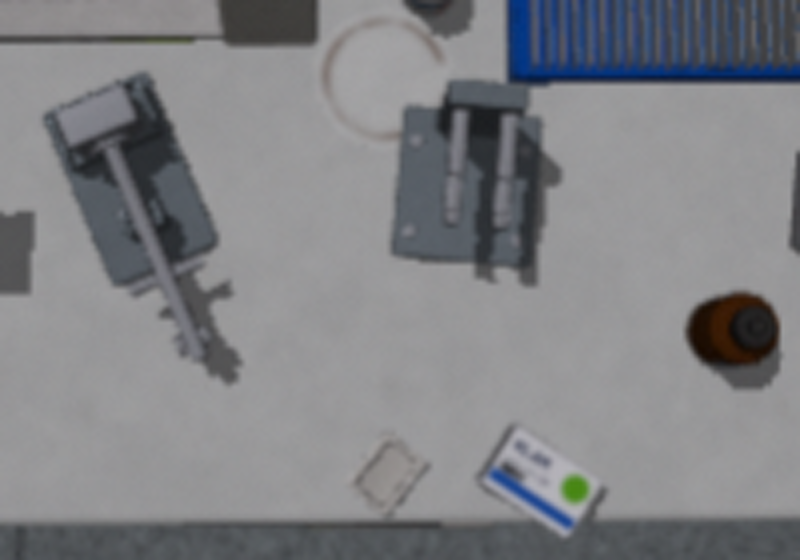

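View pics/scz.png

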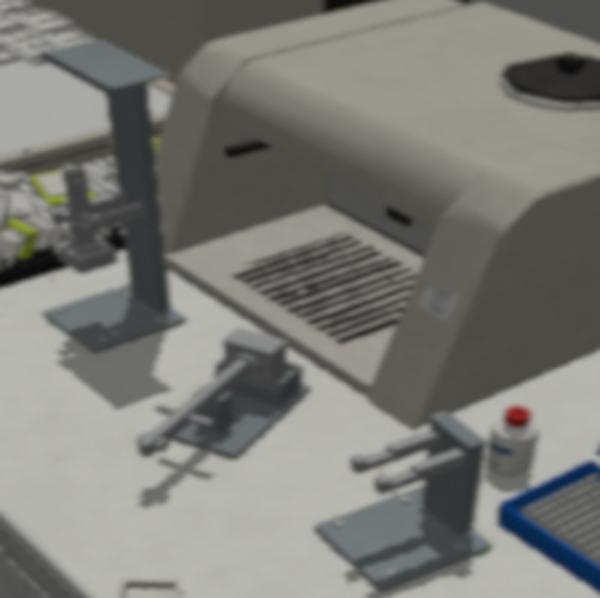

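```bash
cat >> h.py <<'E'
def quat(yaw,lean,s=1):
    # tool z leans forward by lean toward heading yaw; tool x toward robot side
    h=np.array([np.cos(yaw),np.sin(yaw),0]);u=np.array([0,0,1.])
    z=np.sin(lean)*h-np.cos(lean)*u; x=-(np.cos(lean)*h+np.sin(lean)*u); x*=s
    y=np.cross(z,x); q=Rn.from_matrix(np.c_[x,y,z]).as_quat(); return np.array([q[3],q[0],q[1],q[2]])
E
python3 - <<'E'
from h import *
print(read_joints())
for p,yaw,l in [((.36,0,.25),0,0),((.36,-.28,.25),0,0),((.5,.06,.2),0,.6),((.42,.06,.2),0,.6),((.42,.06,.25),0,.85),((.43,-.22,.06),.4,.6),((.43,-.22,.3),.4,.8),((.5,-.37,.15),0,.6),((.4,-.37,.15),0,.6)]:
    j=ik(p,quat(yaw,l)); print(p,yaw,l,None if j is None else np.round(j,2))
E
```

```text
[-1.35823176  0.52169068 -0.03634798  1.59972093  0.02120489  1.02111331
 -0.11277871]
(0.36, 0, 0.25) 0 0 [-0.52  0.1   0.39  2.25 -0.05  0.8   1.47]
(0.36, -0.28, 0.25) 0 0 [ 0.73  0.27 -0.24  2.02  0.08  0.86  2.02]
(0.5, 0.06, 0.2) 0 0.6 [-0.23  0.27 -0.15  2.41  1.99  0.26 -0.73]
(0.42, 0.06, 0.2) 0 0.6 None
(0.42, 0.06, 0.25) 0 0.85 None
(0.43, -0.22, 0.06) 0.4 0.6 [ 1.44  0.94 -1.04  2.29  1.76  0.23  1.01]
(0.43, -0.22, 0.3) 0.4 0.8 None
(0.5, -0.37, 0.15) 0 0.6 [ 1.37  0.72 -0.88  2.03  0.82  0.18  1.55]
(0.4, -0.37, 0.15) 0 0.6 [ 1.69  0.75 -1.1   2.17  1.03  0.24  1.48]
```

```bash
python3 - <<'E'
from h import *
def snap(n):
    p=read_position();q=read_eef_rot();c=read_camera("wrist");R,t=wristRt(c,p,q)
    cv2.imwrite(f"pics/{n}.png",c["color"][::-1,::-1,::-1]); np.savez(f"{n}.npz",R=R,t=t,color=c["color"],mtx=c["mtx"],dist_coeffs=c["dist_coeffs"])
move_ptp((.30,.32,.36),quat(.6,0)); print(read_time())
move_ptp((.38,0.0,.30),quat(0,0)); print(read_time()); snap("w1")
move_ptp((.40,-.26,.25),quat(0,0)); print(read_time(),read_joints()); snap("w2")
E
```

```text
1.4917
2.7583
3.8417 [ 8.14646781e-05  3.33031772e-01  5.68526453e-01  2.00257073e+00
 -2.33262995e-01  8.69329639e-01  2.26783470e+00]
```

View pics/w1.png

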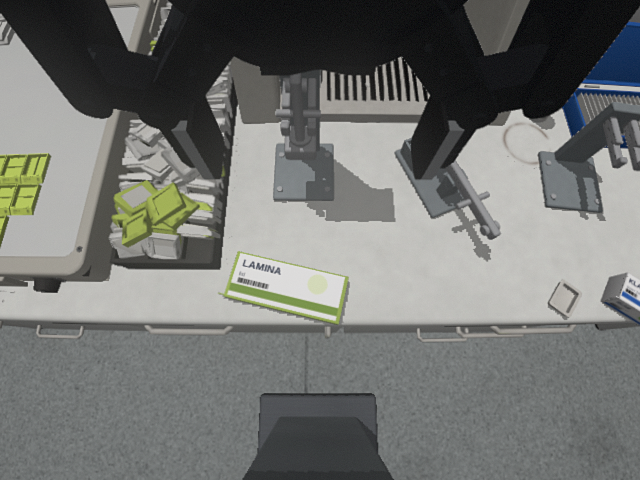

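View pics/w2.png

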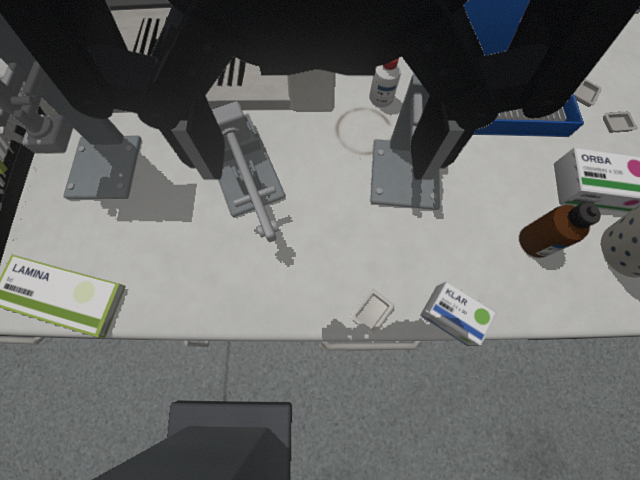

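```bash
python3 - <<'E'
import cv2
a=cv2.imread("pics/w1.png");b=cv2.imread("pics/w2.png")
cv2.imwrite("pics/w1z.png",cv2.resize(a[60:220,250:350],None,fx=6,fy=3.75,interpolation=cv2.INTER_CUBIC))
cv2.imwrite("pics/w1s.png",cv2.resize(a[60:210,220:370],None,fx=4,fy=4,interpolation=cv2.INTER_CUBIC))
cv2.imwrite("pics/w1q.png",cv2.resize(a[100:250,440:640],None,fx=4,fy=4,interpolation=cv2.INTER_CUBIC))
cv2.imwrite("pics/w2l.png",cv2.resize(b[90:240,200:300],None,fx=4,fy=4,interpolation=cv2.INTER_CUBIC))
cv2.imwrite("pics/w2s.png",cv2.resize(b[70:220,350:450],None,fx=4,fy=4,interpolation=cv2.INTER_CUBIC))
E
```

```text
(no output)
```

View pics/w1s.png

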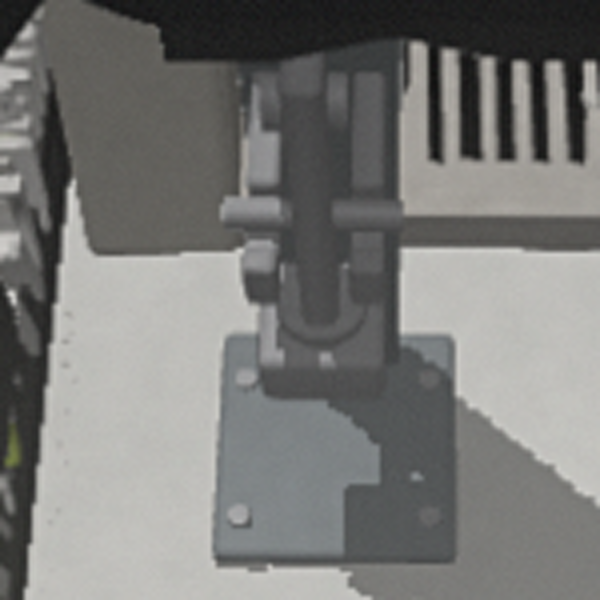

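View pics/w1q.png

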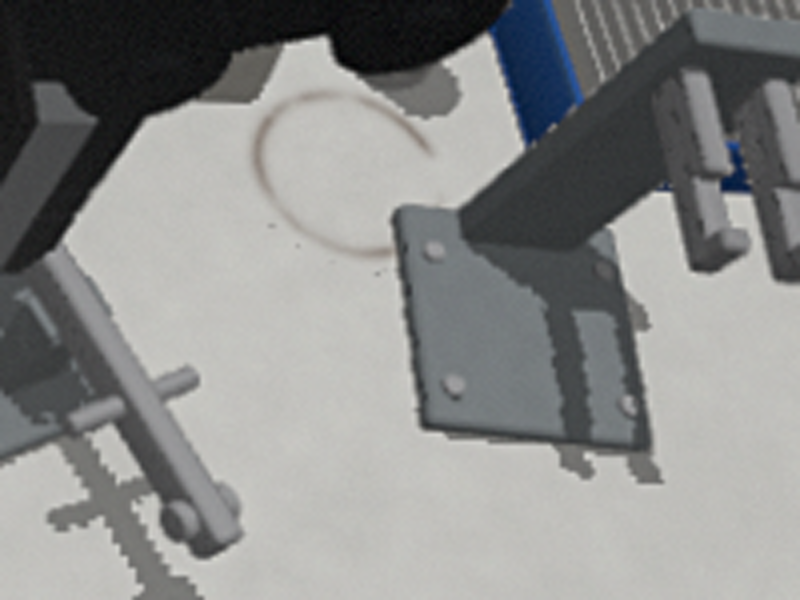

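View pics/w2l.png

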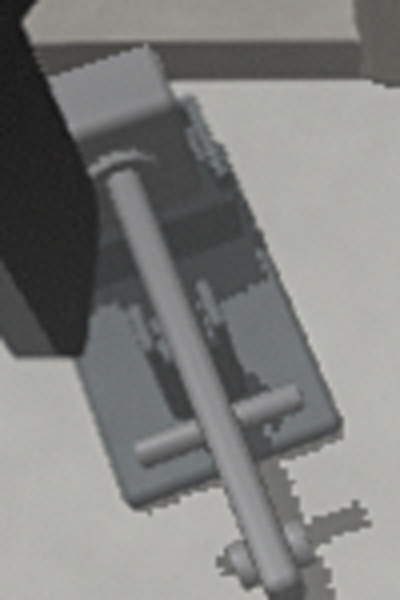

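View pics/w2s.png

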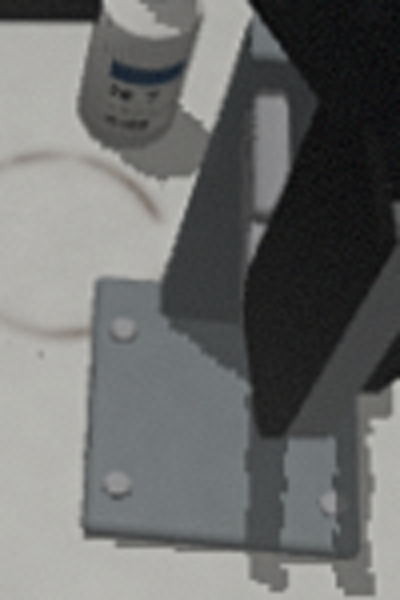

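```bash
cat > m.py <<'E'
from h import *
W={n:dict(np.load(f"{n}.npz")) for n in ["w1","w2"]}
def f(n,off,p,z,s=4):
    c=W[n]; px=(639-(off[0]+(p[0]-1.5)/s),479-(off[1]+(p[1]-1.5)/s))
    return ray(c,px), onplane(c,px,z)
if __name__=="__main__":
    S=(220,60);Q=(440,100);L=(200,90);T=(350,70)
    np.set_printoptions(precision=4,suppress=True)
    def pr(name,*a): print(name,f(*a)[1])
    for n,p in dict(fl=(215,552),fr=(455,555),rr=(455,337),rl=(225,337)).items(): pr("hood "+n,"w1",S,p,.008)
    for n,p in dict(b1=(246,377),b2=(238,516),b3=(429,377),b4=(430,516)).items(): pr("hood "+n,"w1",S,p,.010)
    pr("hood barL","w1",S,(222,210),.145);pr("hood barR","w1",S,(402,212),.145)
    for n,p in dict(rl=(400,207),fl=(425,428),fr=(648,445),rr=(612,232)).items(): pr("low "+n,"w1",Q,p,.008)
    for n,p in dict(rl=(97,280),fl=(85,530),fr=(357,548)).items(): pr("low2 "+n,"w2",T,p,.008)
    pr("hub1","w1",Q,(204,512),.052);pr("hub2","w2",L,(269,551),.052)
    pr("pin1","w1",Q,(135,397),.052);pr("pin2","w2",L,(219,426),.052)
    print(tri([f("w1",Q,(204,512),0)[0],f("w2",L,(269,551),0)[0]]))
    print(tri([f("w1",Q,(135,397),0)[0],f("w2",L,(219,426),0)[0]]))
E
python3 m.py
python3 - <<'E'
from h import *
np.set_printoptions(precision=4,suppress=True)
c=read_camera("top")
def f(p,off,sx,sy,z): return onplane(c,(off[0]+(p[0]-1.5)/sx,off[1]+(p[1]-1.5)/sy),z)
for p in [(415,165),(415,302),(277,300)]: print("top hood",f(p,(110,170),4,3.7,.008))
for p in [(62,63),(270,65),(270,165),(57,160)]: print("top hoodsheet",f(p,(110,170),4,3.7,.293))
for p in [(405,107),(392,255),(530,265)]: print("top low",f(p,(240,190),4,4,.008))
for p in [(453,222),(503,225)]: print("top lowprong",f(p,(240,190),4,4,.11))
E
```

```text
hood fl [0.5004 0.0625 0.008 ]
hood fr [ 0.4994 -0.0202  0.008 ]
hood rr [ 0.5877 -0.0214  0.008 ]
hood rl [0.5876 0.063  0.008 ]
hood b1 [0.5692 0.0543 0.01  ]
hood b2 [0.5132 0.0549 0.01  ]
hood b3 [ 0.5693 -0.0117  0.01  ]
hood b4 [ 0.5133 -0.0116  0.01  ]
hood barL [0.5305 0.045  0.145 ]
hood barR [ 0.5298 -0.001   0.145 ]
low rl [ 0.5798 -0.3302  0.008 ]
low fl [ 0.4893 -0.3189  0.008 ]
low fr [ 0.4839 -0.4022  0.008 ]
low rr [ 0.5714 -0.4134  0.008 ]
low2 rl [ 0.5797 -0.3312  0.008 ]
low2 fl [ 0.4905 -0.3226  0.008 ]
low2 fr [ 0.485  -0.4048  0.008 ]
hub1 [ 0.4405 -0.2081  0.052 ]
hub2 [ 0.4411 -0.2062  0.052 ]
pin1 [ 0.4787 -0.1925  0.052 ]
pin2 [ 0.4767 -0.1909  0.052 ]
(array([ 0.4398, -0.2066,  0.0547]), [np.float64(0.00024554296669384847), np.float64(0.00024554296669391054)])
(array([ 0.4768, -0.1913,  0.0539]), [np.float64(0.0008980872533929848), np.float64(0.0008980872533930061)])
top hood [ 0.5916 -0.02    0.008 ]
top hood [ 0.5007 -0.0221  0.008 ]
top hood [0.5026 0.0628 0.008 ]
top hoodsheet [0.595  0.0702 0.293 ]
top hoodsheet [ 0.5925 -0.0262  0.293 ]
top hoodsheet [ 0.5432 -0.028   0.293 ]
top hoodsheet [0.5468 0.0699 0.293 ]
top low [ 0.5832 -0.3314  0.008 ]
top low [ 0.4933 -0.3224  0.008 ]
top low [ 0.4866 -0.4051  0.008 ]
top lowprong [ 0.5031 -0.3523  0.11  ]
top lowprong [ 0.5012 -0.3794  0.11  ]
```

```bash
python3 - <<'E'
from h import *
move_ptp((.37,-.35,.30),quat(0,0))
p=read_position();q=read_eef_rot();c=read_camera("wrist");R,t=wristRt(c,p,q)
np.savez("w3.npz",R=R,t=t,color=c["color"],mtx=c["mtx"],dist_coeffs=c["dist_coeffs"])
im=c["color"][::-1,::-1,::-1]; cv2.imwrite("pics/w3.png",im)
cv2.imwrite("pics/w3z.png",cv2.resize(im[60:210,220:370],None,fx=4,fy=4,interpolation=cv2.INTER_CUBIC))
print(read_time())
for yaw in(0,-.09):
  for P in [(.53,.0215,.183),(.53,.0215,.200),(.48,.0215,.2),(.4,-.05,.2),(.46,-.36,.17),(.517,-.365,.15)]:
    for l in (.45,.5,.55,.6):
      j=ik(P,quat(yaw,l)); print(P,yaw,l,None if j is None else np.round(j,2))
E
```

```text
4.5
(0.53, 0.0215, 0.183) 0 0.45 [-0.    0.35 -0.24  2.25  1.02  0.2   0.38]
(0.53, 0.0215, 0.183) 0 0.5 [ 0.76  0.65 -1.27  2.26  1.53  0.74  0.02]
(0.53, 0.0215, 0.183) 0 0.55 [ 0.76  0.65 -1.27  2.29  1.64  0.74 -0.09]
(0.53, 0.0215, 0.183) 0 0.6 [ 0.75  0.65 -1.27  2.33  1.76  0.76 -0.2 ]
(0.53, 0.0215, 0.2) 0 0.45 [-0.68  0.36  0.59  2.27 -0.83  0.17  2.2 ]
(0.53, 0.0215, 0.2) 0 0.5 [-0.    0.31 -0.24  2.28  1.18  0.19  0.22]
(0.53, 0.0215, 0.2) 0 0.55 [ 0.77  0.59 -1.27  2.28  1.57  0.7  -0.04]
(0.53, 0.0215, 0.2) 0 0.6 [ 0.77  0.59 -1.27  2.32  1.69  0.71 -0.16]
(0.48, 0.0215, 0.2) 0 0.45 [-0.02  0.24 -0.24  2.35  0.97  0.2   0.41]
(0.48, 0.0215, 0.2) 0 0.5 [ 0.79  0.49 -1.27  2.35  1.47  0.62 -0.02]
(0.48, 0.0215, 0.2) 0 0.55 [ 0.79  0.48 -1.27  2.39  1.6   0.62 -0.16]
(0.48, 0.0215, 0.2) 0 0.6 None
(0.4, -0.05, 0.2) 0 0.45 None
(0.4, -0.05, 0.2) 0 0.5 None
(0.4, -0.05, 0.2) 0 0.55 None
(0.4, -0.05, 0.2) 0 0.6 None
(0.46, -0.36, 0.17) 0 0.45 [ 1.06  0.51 -0.45  2.04 -0.25  0.29  2.49]
(0.46, -0.36, 0.17) 0 0.5 [ 1.23  0.55 -0.66  2.06  0.02  0.24  2.27]
(0.46, -0.36, 0.17) 0 
[... 1309 characters left out ...]
4, -0.05, 0.2) -0.09 0.5 None
(0.4, -0.05, 0.2) -0.09 0.55 None
(0.4, -0.05, 0.2) -0.09 0.6 None
(0.46, -0.36, 0.17) -0.09 0.45 [ 1.04  0.49 -0.45  2.06 -0.15  0.25  2.29]
(0.46, -0.36, 0.17) -0.09 0.5 [ 1.21  0.54 -0.66  2.08  0.21  0.2   1.98]
(0.46, -0.36, 0.17) -0.09 0.55 [ 1.39  0.61 -0.88  2.1   0.79  0.2   1.45]
(0.46, -0.36, 0.17) -0.09 0.6 [ 1.54  0.72 -1.09  2.13  1.26  0.28  1.05]
(0.517, -0.365, 0.15) -0.09 0.45 [ 0.81  0.56 -0.24  1.97 -0.4   0.25  2.48]
(0.517, -0.365, 0.15) -0.09 0.5 [ 0.98  0.58 -0.45  1.99 -0.08  0.18  2.21]
(0.517, -0.365, 0.15) -0.09 0.55 [ 1.3   0.71 -0.89  2.01  1.06  0.27  1.18]
(0.517, -0.365, 0.15) -0.09 0.6 [ 1.32  0.72 -0.89  2.04  1.26  0.21  1.  ]
```

View pics/w3z.png

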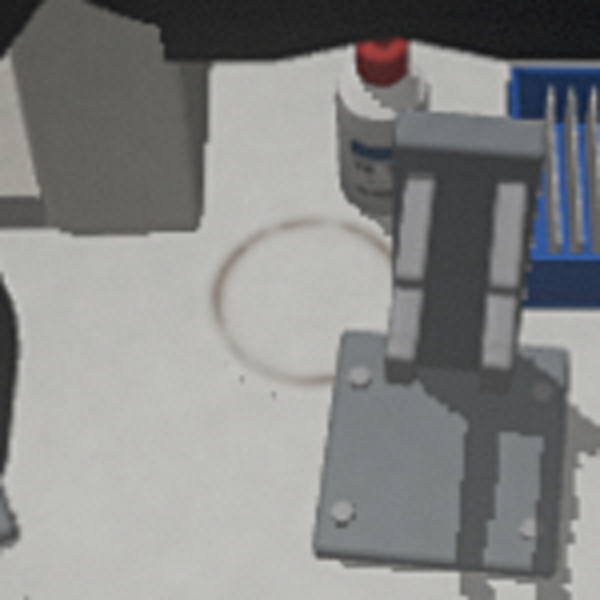

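```bash
python3 - <<'E'
import m; from h import *
np.set_printoptions(precision=4,suppress=True)
m.W["w3"]=dict(np.load("w3.npz"));S=(220,60)
for p in [(386,357),(415,360),(482,362),(512,366)]: print("prong front",m.f("w3",S,p,.109)[1])
for p in [(390,285),(422,287),(485,288),(520,290)]: print("notch rear",m.f("w3",S,p,.109)[1])
for p in [(406,178),(435,178),(497,184),(527,184)]: print("prong rear",m.f("w3",S,p,.113)[1])
for p in [(343,333),(314,550),(556,572),(568,350)]: print("plate",m.f("w3",S,p,.008)[1])
S=(220,60)
for p in [(248,240),(277,245),(352,245),(382,245)]: print("hood lip rear",m.f("w1",S,p,.146)[1])
for p in [(248,186),(278,190),(354,188),(384,190)]: print("hood notch rear",m.f("w1",S,p,.15)[1])
E
```

```text
prong front [ 0.5009 -0.3484  0.109 ]
prong front [ 0.4999 -0.3564  0.109 ]
prong front [ 0.4993 -0.3748  0.109 ]
prong front [ 0.4981 -0.3831  0.109 ]
notch rear [ 0.5247 -0.3495  0.109 ]
notch rear [ 0.524  -0.3585  0.109 ]
notch rear [ 0.5238 -0.3763  0.109 ]
notch rear [ 0.5231 -0.3861  0.109 ]
prong rear [ 0.5588 -0.3541  0.113 ]
prong rear [ 0.5588 -0.3625  0.113 ]
prong rear [ 0.5567 -0.3803  0.113 ]
prong rear [ 0.5568 -0.3889  0.113 ]
plate [ 0.5796 -0.3321  0.008 ]
plate [ 0.4914 -0.3232  0.008 ]
plate [ 0.4831 -0.4064  0.008 ]
plate [ 0.5724 -0.4145  0.008 ]
hood lip rear [0.5203 0.0378 0.146 ]
hood lip rear [0.5187 0.0305 0.146 ]
hood lip rear [0.5187 0.0116 0.146 ]
hood lip rear [0.5187 0.0041 0.146 ]
hood notch rear [0.5337 0.038  0.15  ]
hood notch rear [0.5325 0.0303 0.15  ]
hood notch rear [0.5331 0.0112 0.15  ]
hood notch rear [0.5325 0.0036 0.15  ]
```

```bash
cat >> h.py <<'E'
HS=np.array([.530,.0212,.145]); LS=np.array([.5173,-.3675,.108]); LY=-.10
def tcp(P,yaw,l,back=0.):  # TCP pos so that grasp point is at P, backed off along tool z
    h=np.array([np.cos(yaw),np.sin(yaw),0]);z=np.sin(l)*h-np.array([0,0,np.cos(l)])
    return np.array(P)-(.003+back)*z
def snap(n,cam="wrist"):
    p=read_position();q=read_eef_rot();c=read_camera(cam)
    if cam=="wrist":
        R,t=wristRt(c,p,q); im=c["color"][::-1,::-1,::-1]
    else: R,t=c["R"],c["t"]; im=c["color"][:,:,::-1]
    np.savez(f"{n}.npz",R=R,t=t,color=c["color"],mtx=c["mtx"],dist_coeffs=c["dist_coeffs"]); cv2.imwrite(f"pics/{n}.png",im); return im
E
python3 - <<'E'
from h import *
hub=np.array([.530,.0215,.183])
for l in (.5,.55):
  for b in (0,.04,.06,.08,.1):
    j=ik(tcp(hub,0,l,b),quat(0,l)); print(l,b,None if j is None else np.round(j,2))
E
```

```text
0.5 0 [ 0.76  0.63 -1.27  2.26  1.52  0.73  0.02]
0.5 0.04 [-0.88  0.32  0.81  2.34 -1.11  0.17  2.47]
0.5 0.06 [-0.94  0.25  0.84  2.34 -0.7   0.17  2.08]
0.5 0.08 [-0.92  0.16  0.77  2.34 -0.14  0.2   1.52]
0.5 0.1 [-0.92  0.08  0.74  2.33  0.16  0.26  1.22]
0.55 0 [ 0.76  0.63 -1.27  2.29  1.63  0.73 -0.09]
0.55 0.04 [ 0.8   0.48 -1.27  2.31  1.48  0.61 -0.  ]
0.55 0.06 [-0.02  0.18 -0.24  2.35  1.14  0.19  0.24]
0.55 0.08 [-0.22  0.12 -0.03  2.36  0.81  0.18  0.55]
0.55 0.1 [-1.25  0.1   1.09  2.39  0.05  0.16  1.33]
```

```bash
python3 - <<'E'
from h import *
print(np.round(read_joints(),2))
for P in [(.48,-.15,.27),(.46,-.15,.25),(.5,-.12,.26),(.45,-.12,.30)]:
  for l in (.5,.55):
    j=ik(P,quat(0,l)); print(P,l,None if j is None else np.round(j,2))
E
```

```text
[ 0.17  0.33  0.61  1.87 -0.22  1.01  2.44]
(0.48, -0.15, 0.27) 0.5 [-0.11  0.14  0.41  2.26 -0.65  0.32  2.43]
(0.48, -0.15, 0.27) 0.55 [ 0.12  0.13  0.17  2.29 -0.73  0.25  2.52]
(0.46, -0.15, 0.25) 0.5 [ 0.12  0.14  0.17  2.32 -0.69  0.25  2.49]
(0.46, -0.15, 0.25) 0.55 [ 0.51  0.15 -0.24  2.34 -0.7   0.17  2.51]
(0.5, -0.12, 0.26) 0.5 [-0.18  0.18  0.4   2.26 -0.63  0.27  2.33]
(0.5, -0.12, 0.26) 0.55 [-0.08  0.16  0.29  2.29 -0.79  0.21  2.5 ]
(0.45, -0.12, 0.3) 0.5 [-0.21  0.    0.41  2.3  -0.28  0.36  2.01]
(0.45, -0.12, 0.3) 0.55 [-0.2  -0.01  0.41  2.34 -0.36  0.29  2.1 ]
```

```bash
python3 - <<'E'
from h import *
movej([1.3,.3,-1.27,2.31,1.48,.61,0.]); print(read_time(),read_position())
hub=np.array([.530,.0215,.183])
for l in (.5,.55):
  for b in (0,.04,.06,.08,.1):
    j=ik(tcp(hub,0,l,b),quat(0,l)); print(l,b,None if j is None else np.round(j,2))
  for P in [(.48,.0215,.2),(.48,.0215,.21),(.47,.0215,.21),(.47,-.1,.21),(.46,-.2,.21),(.45,-.36,.2),(.46,-.36,.17),(.517,-.3675,.16)]:
    j=ik(tcp(P,0,l),quat(0,l)); print(l,P,None if j is None else np.round(j,2))
E
```

```text
6.675 [ 0.45964903 -0.23623024  0.28078734]
0.5 0 [ 0.77  0.65 -1.3   2.26  1.52  0.76  0.02]
0.5 0.04 [ 0.83  0.51 -1.32  2.27  1.36  0.66  0.13]
0.5 0.06 [ 0.86  0.44 -1.32  2.27  1.25  0.61  0.21]
0.5 0.08 [ 0.91  0.36 -1.34  2.27  1.13  0.57  0.31]
0.5 0.1 [ 0.99  0.3  -1.39  2.27  1.    0.54  0.43]
0.5 (0.48, 0.0215, 0.2) [ 0.83  0.51 -1.33  2.35  1.46  0.66 -0.01]
0.5 (0.48, 0.0215, 0.21) [ 0.85  0.48 -1.33  2.34  1.4   0.63  0.04]
0.5 (0.47, 0.0215, 0.21) [ 0.86  0.46 -1.34  2.36  1.41  0.62  0.02]
0.5 (0.47, -0.1, 0.21) [ 1.2   0.48 -1.32  2.33  1.32  0.46  0.44]
0.5 (0.46, -0.2, 0.21) [ 1.28  0.41 -1.05  2.27  0.85  0.25  1.14]
0.5 (0.45, -0.36, 0.2) [ 1.64  0.75 -1.28  2.04  0.92  0.54  1.46]
0.5 (0.46, -0.36, 0.17) [ 1.56  0.75 -1.16  2.05  0.96  0.46  1.42]
0.5 (0.517, -0.3675, 0.16) [ 1.52  0.95 -1.32  1.94  1.21  0.68  1.24]
0.55 0 [ 0.77  0.65 -1.29  2.29  1.63  0.75 -0.09]
0.55 0.04 [ 0.84  0.52 -1.33  2.31  1.49  0.66 -0.  ]
0.55 0.06 [ 0.88  0.44 -1.35  2.31  1.4   0.61  0.06]
0.55 0.08 [ 0.93  0.37 -1.38  2.32  1.29  0.55  0.15]
0.55 0.1 [ 1.01  0.29 -1.43  2.31  1.15  0.5   0.27]
0.55 (0.48, 0.0215, 0.2) [ 0.84  0.52 -1.35  2.39  1.58  0.67 -0.13]
0.55 (0.48, 0.0215, 0.21) [ 0.86  0.49 -1.36  2.38  1.54  0.65 -0.09]
0.55 (0.47, 0.0215, 0.21) [ 0.87  0.47 -1.37  2.4   1.54  0.64 -0.11]
0.55 (0.47, -0.1, 0.21) [ 1.2   0.47 -1.31  2.37  1.49  0.42  0.27]
0.55 (0.46, -0.2, 0.21) [ 1.3   0.42 -1.06  2.3   1.05  0.19  0.95]
0.55 (0.45, -0.36, 0.2) [ 1.67  0.76 -1.28  2.07  0.96  0.48  1.44]
0.55 (0.46, -0.36, 0.17) [ 1.63  0.83 -1.26  2.07  1.13  0.48  1.3 ]
0.55 (0.517, -0.3675, 0.16) [ 1.48  0.85 -1.17  1.97  1.12  0.48  1.28]
```

```bash
python3 - <<'E'
from h import *
hub=np.array([.530,.0215,.183]);l=.5
move_ptp(tcp(hub,0,l,.1),quat(0,l)); print(read_time(),read_wrist_force())
move_straight(tcp(hub,0,l,0.0),quat(0,l),speed=.1); print(read_time(),read_position(),read_wrist_force())
snap("g1");im=snap("g1s","scene")
cv2.imwrite("pics/g1sz.png",cv2.resize(im[70:270,180:330],None,fx=4,fy=3,interpolation=cv2.INTER_CUBIC))
E
```

```text
7.6917 [-1.02083811 -0.40030948  0.56339003]
8.8417 [0.52855145 0.02130858 0.18597972] [ 1.21382225 -0.3938068  -0.31521956]
```

View pics/g1.png

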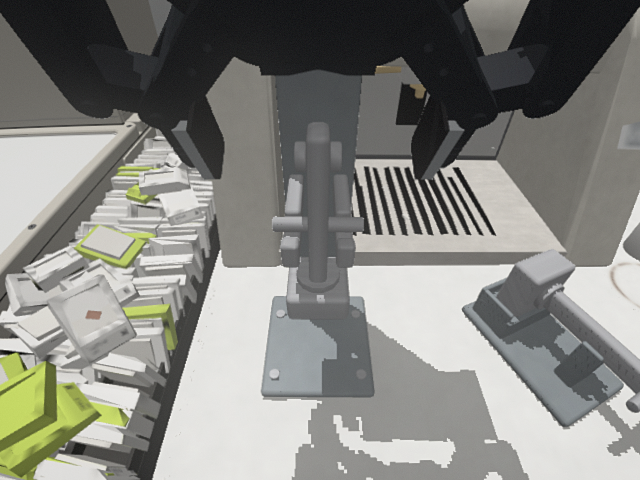

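View pics/g1sz.png

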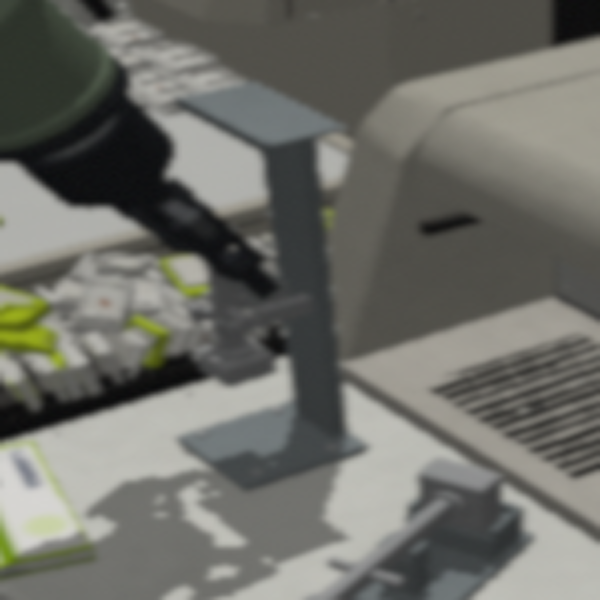

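```bash
python3 - <<'E'
from h import *
gripper_close(80); print(read_time(),read_grip_width(),read_position(),read_wrist_force())
snap("g2")
E
```

```text
9.575 0.2109318961571038 [0.52872558 0.02154184 0.18579326] [-1.5499446   0.08829762  3.94500964]
```

View pics/g2.png

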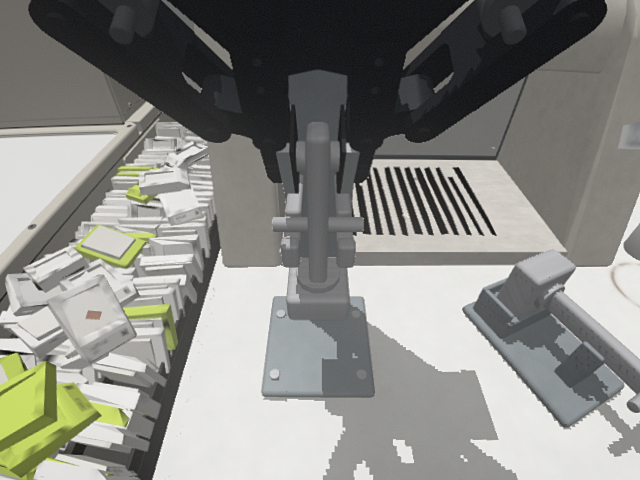

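```bash
python3 - <<'E'
from h import *
q=quat(0,.5);p=read_position()
move_straight(p+[0,0,.014],q,speed=.05); print(read_time(),read_wrist_force())
p=read_position()
move_straight(p+[-.065,0,.002],q,speed=.07); print(read_time(),read_wrist_force(),read_grip_width(),read_position())
im=snap("g3");im=snap("g3s","scene")
cv2.imwrite("pics/g3sz.png",cv2.resize(im[70:270,180:330],None,fx=4,fy=3,interpolation=cv2.INTER_CUBIC))
E
```

```text
10.0583 [ 0.91405087  0.01523464 -3.29304108]
11.1417 [-0.01608415  0.19739846 -2.57534074] 0.21270836907866378 [0.46393771 0.02131705 0.20169272]
```

View pics/g3.png

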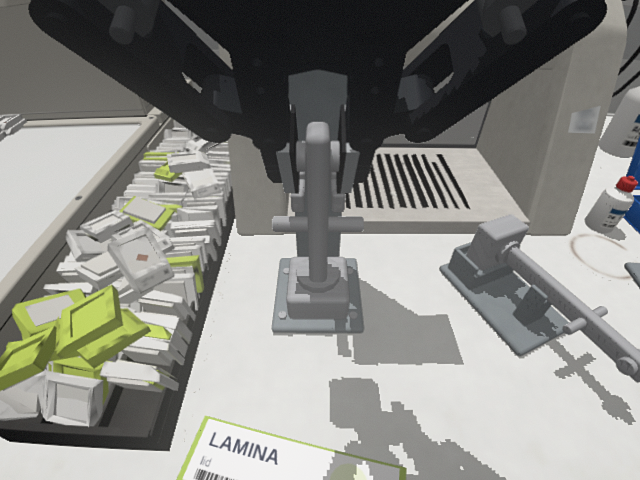

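View pics/g3sz.png

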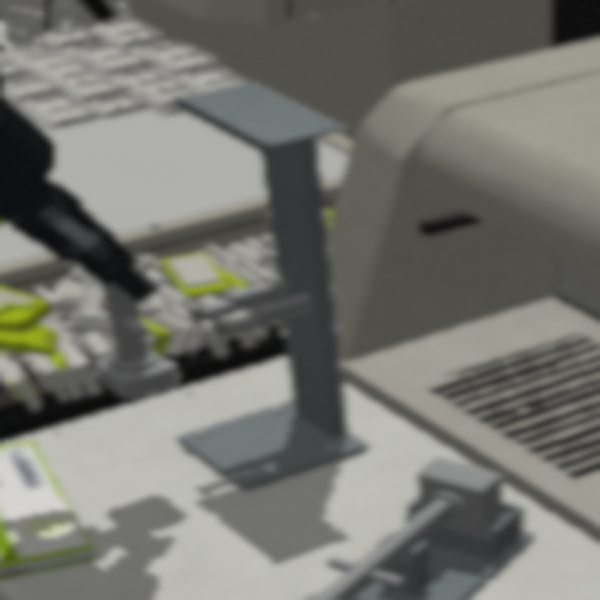

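```bash
python3 - <<'E'
import m; from h import *
np.set_printoptions(precision=4,suppress=True)
m.W["g2"]=dict(np.load("g2.npz"));m.W["g3"]=dict(np.load("g3.npz"))
for n,z in (("g2",.145),("g3",.1609)):
  for p in [(273,224),(362.5,224)]:
    print(n,m.f(n,(0,0),(p[0]+1.5,p[1]+1.5),z,1)[1])
l=.5
for P in [(.464,-.1,.215),(.45,-.2,.215),(.45,-.36,.2)]:
  print(ik(P,quat(0,l)))
q=quat(LY,l)
for P in [(.46,-.36,.2),(.46,-.36,.17),(.517,-.367,.165)]: print(ik(P,q))
E
```

```text
g2 [0.5292 0.0442 0.145 ]
g2 [ 0.5292 -0.0012  0.145 ]
g3 [0.4644 0.044  0.1609]
g3 [ 0.4644 -0.0014  0.1609]
[ 1.0762  0.3545 -1.1115  2.345   1.2028  0.3018  0.5316]
[ 1.242   0.3681 -0.9793  2.2811  0.6619  0.2115  1.3206]
[ 1.6404  0.7581 -1.2805  2.0395  0.9371  0.5453  1.4446]
[ 1.6058  0.7517 -1.2808  2.049   1.0598  0.5545  1.2142]
[ 1.5951  0.8289 -1.2828  2.0697  1.2188  0.5719  1.096 ]
[ 1.4677  0.867  -1.2306  1.9623  1.2205  0.6035  1.0846]
```

```bash
python3 - <<'E'
from h import *
l=.5;q=quat(LY,l);h=np.array([np.cos(LY),np.sin(LY),0])
T=np.array([*(LS[:2]-.0005*h[:2]),.149])
p=read_position(); move_straight(p+[0,0,.02],quat(0,l),speed=.08)
move_ptp(T-.065*h+[0,0,.035],q); print(read_time(),read_position())
move_straight(T-.065*h+[0,0,.013],q,speed=.08); print(read_time(),read_position(),read_wrist_force())
im=snap("p1");snap("p1s","scene")
E
```

```text
13.075 [ 0.45262872 -0.35971014  0.18388554]
13.5 [ 0.45268277 -0.36016639  0.16225009] [-0.41253683 -0.3665398  -2.31506633]
```

View pics/p1.png

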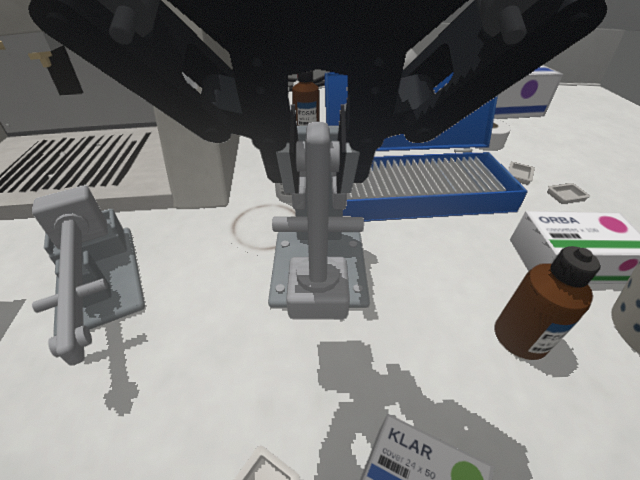

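View pics/p1s.png

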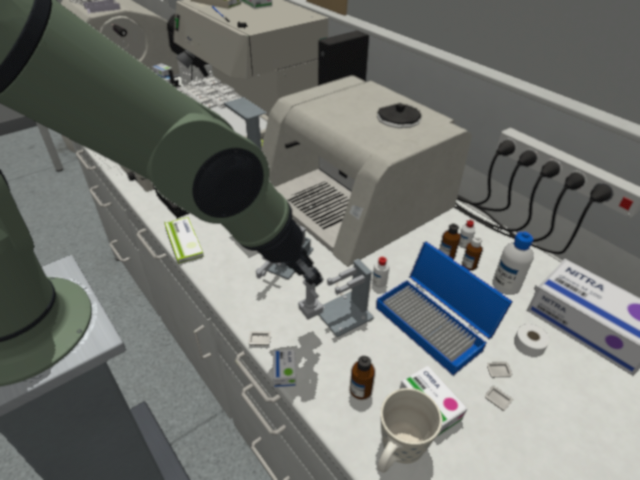

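```bash
python3 - <<'E'
from h import *
l=.5;q=quat(LY,l);h=np.array([np.cos(LY),np.sin(LY),0])
T=np.array([*(LS[:2]-.0005*h[:2]),.149])
r=move_straight(T+[0,0,.013],q,speed=.06,threshold=10); print(r,read_time(),read_position()-T,read_wrist_force())
im=snap("p2")
cv2.imwrite("pics/p2z.png",cv2.resize(im[110:340,220:420],None,fx=3,fy=2.6,interpolation=cv2.INTER_CUBIC))
if not r:
  r=move_straight(T+[0,0,-.001],q,speed=.03,threshold=8); print(r,read_time(),read_position()-T,read_wrist_force())
  im=snap("p3")
  cv2.imwrite("pics/p3z.png",cv2.resize(im[110:340,220:420],None,fx=3,fy=2.6,interpolation=cv2.INTER_CUBIC))
E
```

```text
False 14.8333 [-0.00038499 -0.00011767  0.01291019] [-0.16992089  0.57114355 -2.47043365]
True 15.3417 [ 0.00041219 -0.00017771 -0.00022321] [-0.25828788  0.50554884  7.01517512]
```

View pics/p3z.png

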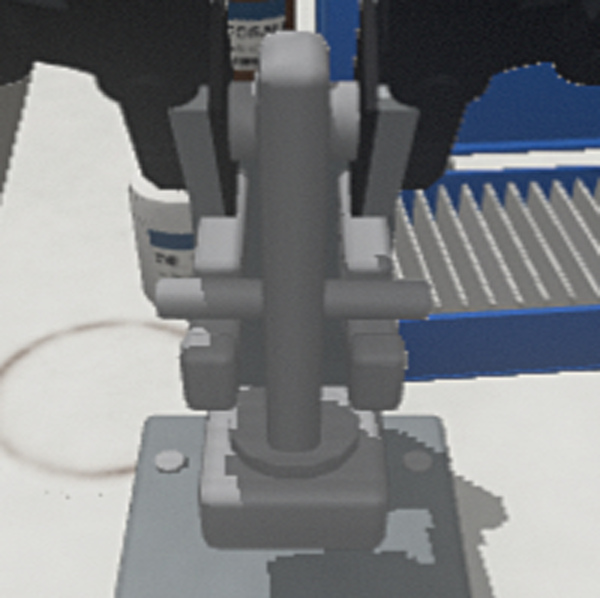

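```bash
python3 - <<'E'
from h import *
release(); print(read_time(),read_wrist_force())
im=snap("p4")
l=.5;q=quat(LY,l);h=np.array([np.cos(LY),np.sin(LY),0]); z=np.sin(l)*h-np.array([0,0,np.cos(l)])
p=read_position(); move_straight(p-.09*z,q,speed=.12); print(read_time(),read_wrist_force())
snap("p5")
E
```

```text
16.0583 [ 0.62287889 -1.16336891 -0.02448211]
17.0083 [-0.17981331 -0.16409904  0.37665496]
```

View pics/p4.png

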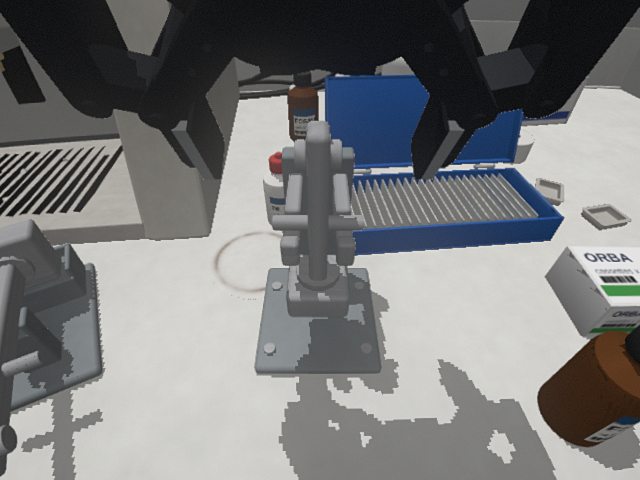

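View pics/p5.png

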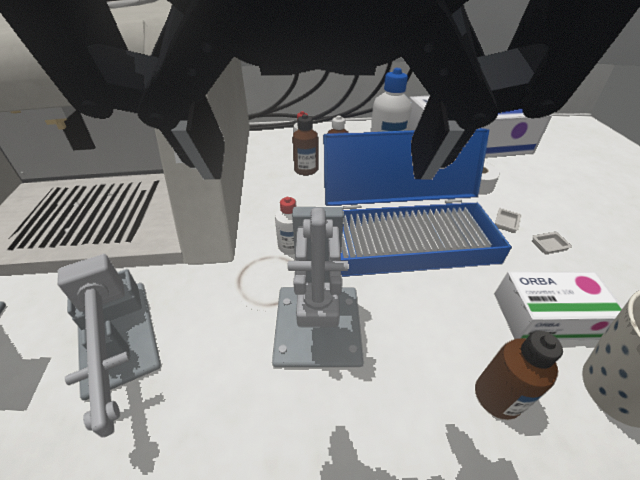

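```bash
python3 - <<'E'
from h import *
hub=np.array([.4408,-.2071,.052])
print(np.round(read_joints(),2))
for yaw in (.395,.2):
 for l in (.0,.2,.35,.5):
  for P in [hub,hub+[0,0,.1],hub+[0,0,.2]]:
    j=ik(tcp(P,yaw,l),quat(yaw,l)); print(yaw,l,P,None if j is None else np.round(j,2))
for yaw in (0,-.3):
 for l in (.5,.65,.8,.95):
  for P in [(.5,-.1,.3),(.46,-.15,.25),(.46,0.02,.25),(.48,0.02,.25),(.5,-.25,.25),(.5,-.25,.3)]:
    j=ik(tcp(P,yaw,l),quat(yaw,l)); print(yaw,l,P,None if j is None else np.round(j,2))
E
```

```text
[ 1.44  0.55 -1.    2.01  0.57  0.41  1.61]
0.395 0.0 [ 0.4408 -0.2071  0.052 ] [ 0.86  0.74 -0.74  2.07  0.84  0.66  1.52]
0.395 0.0 [ 0.4408 -0.2071  0.152 ] [ 1.04  0.63 -0.98  2.01  0.69  0.88  1.64]
0.395 0.0 [ 0.4408 -0.2071  0.252 ] [ 1.19  0.53 -1.18  1.91  0.56  1.08  1.74]
0.395 0.2 [ 0.4408 -0.2071  0.052 ] [ 0.96  0.72 -0.72  2.16  0.91  0.39  1.52]
0.395 0.2 [ 0.4408 -0.2071  0.152 ] [ 1.19  0.61 -1.04  2.11  0.69  0.64  1.7 ]
0.395 0.2 [ 0.4408 -0.2071  0.252 ] [ 1.38  0.51 -1.28  2.01  0.51  0.86  1.83]
0.395 0.35 [ 0.4408 -0.2071  0.052 ] [ 1.15  0.79 -0.88  2.22  1.24  0.32  1.29]
0.395 0.35 [ 0.4408 -0.2071  0.152 ] [ 1.3   0.61 -1.07  2.18  0.69  0.46  1.76]
0.395 0.35 [ 0.4408 -0.2071  0.252 ] [ 1.52  0.53 -1.35  2.08  0.48  0.69  1.91]
0.395 0.5 [ 0.4408 -0.2071  0.052 ] [ 1.24  0.83 -0.88  2.27  1.71  0.18  0.92]
0.395 0.5 [ 0.4408 -0.2071  0.152 ] [ 1.4   0.65 -1.09  2.24  0.68  0.28  1.84]
0.395 0.5 [ 0.4408 -0.2071  0.252 ] [ 1.64  0.57 -1.41  2.14  0.45  0.54  1.99]
0.2 0.0 [ 0.4408 -0.2071  0.052 ] [ 0.81  0.72 -0.66  2.07  0.77  0.62  1.38]
0.2 0.0 [ 0.440
[... 2796 characters left out ...]
]
-0.3 0.65 (0.5, -0.25, 0.25) [ 1.4   0.49 -1.27  2.23  1.52  0.44  0.26]
-0.3 0.65 (0.5, -0.25, 0.3) [ 1.06  0.2  -0.75  2.19  0.57  0.18  1.11]
-0.3 0.8 (0.5, -0.1, 0.3) [ 1.1   0.19 -1.27  2.39  1.78  0.47 -0.43]
-0.3 0.8 (0.46, -0.15, 0.25) None
-0.3 0.8 (0.46, 0.02, 0.25) None
-0.3 0.8 (0.48, 0.02, 0.25) None
-0.3 0.8 (0.5, -0.25, 0.25) [ 1.41  0.51 -1.25  2.34  2.11  0.47 -0.3 ]
-0.3 0.8 (0.5, -0.25, 0.3) [ 1.46  0.33 -1.23  2.29  1.91  0.27 -0.16]
-0.3 0.95 (0.5, -0.1, 0.3) None
-0.3 0.95 (0.46, -0.15, 0.25) None
-0.3 0.95 (0.46, 0.02, 0.25) None
-0.3 0.95 (0.48, 0.02, 0.25) None
-0.3 0.95 (0.5, -0.25, 0.25) None
-0.3 0.95 (0.5, -0.25, 0.3) [ 1.47  0.39 -1.25  2.39  2.52  0.44 -0.73]
```

```bash
python3 - <<'E'
from h import *
hub=np.array([.4405,-.2071,.0525]);yaw=.395;l=.3
move_ptp(tcp(hub,yaw,l,.11),quat(yaw,l)); print(read_time(),read_position(),np.round(read_joints(),2))
snap("l1")
E
```

```text
17.775 [ 0.41040877 -0.22062597  0.16069194] [ 1.37  0.6  -1.11  2.19  0.66  0.52  1.8 ]
```

View pics/l1.png

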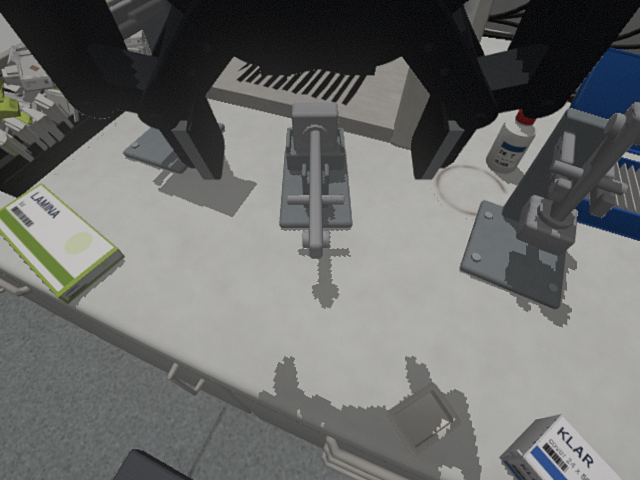

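```bash
python3 - <<'E'
import m; from h import *
np.set_printoptions(precision=4,suppress=True)
im=cv2.imread("pics/l1.png")
cv2.imwrite("pics/l1z.png",cv2.resize(im[95:265,270:370],None,fx=6,fy=3.5,interpolation=cv2.INTER_CUBIC))
E
```

```text
(no output)
```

View pics/l1z.png

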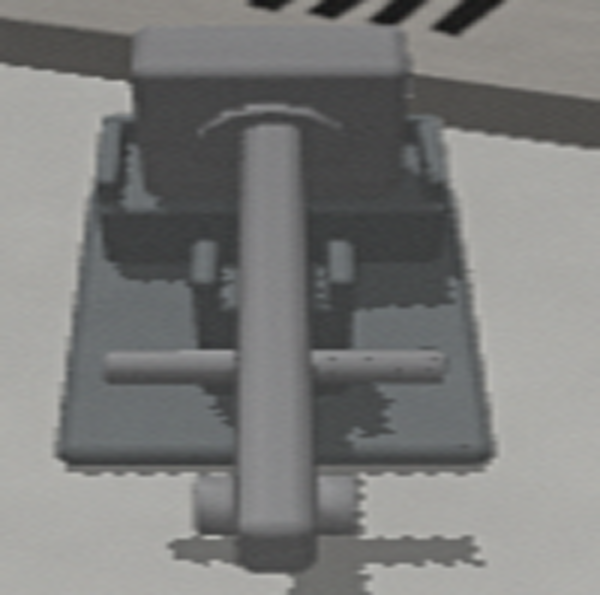

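```bash
python3 - <<'E'
from h import *
np.set_printoptions(precision=4,suppress=True)
c=dict(np.load("l1.npz"))
a=onplane(c,(639-315.75,479-238.3),.052);b=onplane(c,(639-315.6,479-199.2),.052);print(a,b,np.arctan2(*(b-a)[1::-1]),np.linalg.norm(b-a))
l=.3
for yaw in (.395,):
    print(proj(c,np.array([[.4405,-.2071,.052]])))
E
```

```text
[ 0.441  -0.2067  0.052 ] [ 0.4775 -0.1912  0.052 ] 0.39956396874517686 0.039692588334861736
[[322.9772 240.0481]]
```

```bash
python3 - <<'E'
from h import *
hub=np.array([.4408,-.2069,.052]);yaw=.398;l=.3;q=quat(yaw,l)
r=move_straight(tcp(hub,yaw,l),q,speed=.1,threshold=10); print(r,read_time(),read_position()-tcp(hub,yaw,l),read_wrist_force())
if not r:
    gripper_close(115); print(read_time(),read_grip_width(),read_wrist_force())
    snap("l2")
E
```

```text
False 19.0833 [ 3.74262659e-05 -2.01793127e-04  3.01453501e-04] [ 0.08581961  1.00696514 -0.51791429]
19.7333 0.19762341449351115 [-0.8721721  -1.01923674  2.15322513]
```

View pics/l2.png

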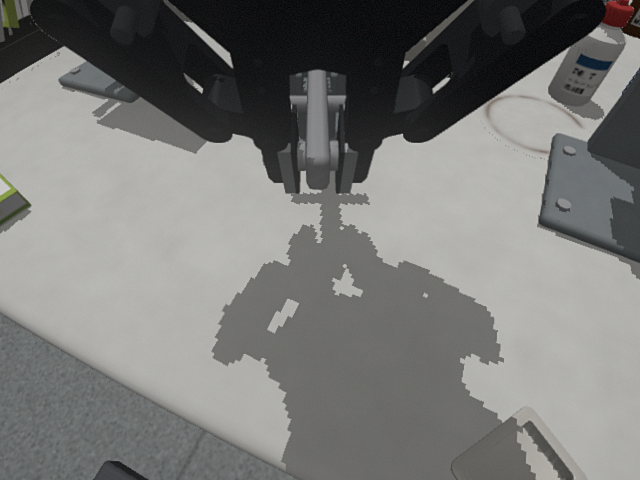

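```bash
python3 - <<'E'
from h import *
hub=np.array([.4408,-.2069,.052]);yaw=.398;l=.3;q=quat(yaw,l)
move_straight(tcp(hub+[0,0,.05],yaw,l),q,speed=.04); print(read_time(),read_wrist_force(),read_torque(),read_grip_width())
move_straight(tcp(hub+[0,0,.2],yaw,l),q,speed=.12); print(read_time(),read_wrist_force(),read_torque())
im=snap("l3"); snap("l3s","scene")
for y2 in (-.3,-.2,0.):
 for l2 in (.5,.65,.8):
  for P in [(.47,-.33,.34),(.46,-.3,.32),(.45,-.25,.33)]:
    j=ik(tcp(P,y2,l2),quat(y2,l2)); print(y2,l2,P,None if j is None else np.round(j,2))
E
```

```text
21.1833 [ 0.11708804 -0.56558272 -4.13140018] [-0.36509047  0.92865323 -0.05972088] 0.20041470964012714
22.5833 [-0.89468197 -1.09023634 -4.86643354] [-0.42544701  1.00908086 -0.01142492]
-0.3 0.5 (0.47, -0.33, 0.34) [ 1.54  0.32 -1.15  1.96  0.38  0.57  1.47]
-0.3 0.5 (0.46, -0.3, 0.32) [ 1.51  0.28 -1.15  2.05  0.39  0.5   1.42]
-0.3 0.5 (0.45, -0.25, 0.33) [ 1.58  0.19 -1.26  2.11  0.31  0.49  1.41]
-0.3 0.65 (0.47, -0.33, 0.34) [ 1.62  0.28 -1.18  2.07  0.36  0.33  1.51]
-0.3 0.65 (0.46, -0.3, 0.32) [ 1.58  0.24 -1.15  2.16  0.37  0.25  1.45]
-0.3 0.65 (0.45, -0.25, 0.33) [ 1.71  0.15 -1.33  2.22  0.28  0.25  1.45]
-0.3 0.8 (0.47, -0.33, 0.34) [ 1.81  0.37 -1.4   2.18  1.09  0.19  0.84]
-0.3 0.8 (0.46, -0.3, 0.32) None
-0.3 0.8 (0.45, -0.25, 0.33) None
-0.2 0.5 (0.47, -0.33, 0.34) [ 1.6   0.36 -1.22  1.95  0.36  0.6   1.6 ]
-0.2 0.5 (0.46, -0.3, 0.32) [ 1.59  0.33 -1.22  2.03  0.37  0.52  1.56]
-0.2 0.5 (0.45, -0.25, 0.33) [ 1.66  0.23 -1.33  2.1   0.29  0.5   1.54]
-0.2 0.65 (0.47, -0.33, 0.34) [ 1.71  0.35 -1.28  2.05  0.33  0.37  1.66]
-0.2 0.65 (0.46, -0.3, 0.32) [ 1.69  0.31
[... 154 characters left out ...]
 2.15  0.64  0.18  1.4 ]
-0.2 0.8 (0.46, -0.3, 0.32) None
-0.2 0.8 (0.45, -0.25, 0.33) None
0.0 0.5 (0.47, -0.33, 0.34) [ 1.67  0.46 -1.32  1.91  0.35  0.67  1.83]
0.0 0.5 (0.46, -0.3, 0.32) [ 1.68  0.43 -1.33  2.    0.35  0.59  1.79]
0.0 0.5 (0.45, -0.25, 0.33) [ 1.74  0.34 -1.43  2.07  0.28  0.56  1.77]
0.0 0.65 (0.47, -0.33, 0.34) [ 1.79  0.49 -1.39  2.    0.32  0.48  1.9 ]
0.0 0.65 (0.46, -0.3, 0.32) [ 1.8   0.46 -1.4   2.09  0.33  0.4   1.85]
0.0 0.65 (0.45, -0.25, 0.33) [ 1.69  0.2  -1.2   2.16 -0.38  0.36  2.44]
0.0 0.8 (0.47, -0.33, 0.34) [ 1.88  0.54 -1.45  2.08  0.29  0.29  1.98]
0.0 0.8 (0.46, -0.3, 0.32) [ 1.88  0.51 -1.45  2.17  0.32  0.21  1.92]
0.0 0.8 (0.45, -0.25, 0.33) None
```

View pics/l3s.png

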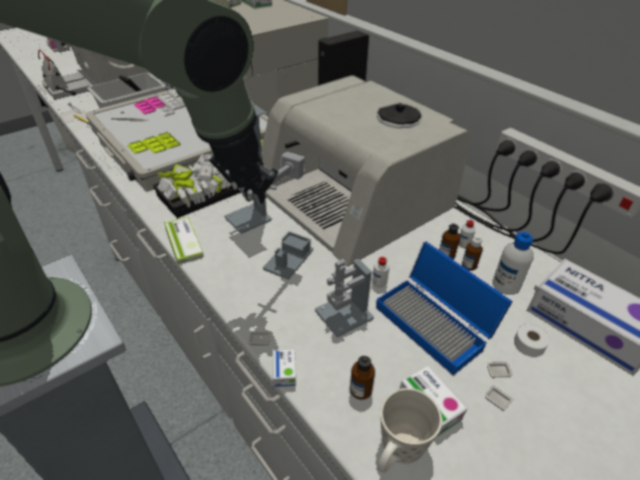

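```bash
python3 - <<'E'
from h import *
yaw=.398;l=.5;q=quat(yaw,l);P=np.array([.4408,-.2069,.275])
move_straight(tcp(P,yaw,l),q,speed=.04); print(read_time(),np.round(read_joints(),2))
gripper_close(25); print(read_time(),read_grip_width(),read_torque())
sleep(.6); print(read_time(),read_torque(),read_wrist_force())
snap("l4"); im=snap("l4s","scene")
cv2.imwrite("pics/l4sz.png",cv2.resize(im[100:300,180:380],None,fx=3,fy=3,interpolation=cv2.INTER_CUBIC))
E
```

```text
23.4 [ 1.68  0.54 -1.45  2.12  0.37  0.59  2.05]
23.6167 0.19833008083065812 [-0.51614749  1.31437144 -0.00374137]
24.2167 [-0.5576408   1.27055687 -0.01017844] [-0.39545911 -0.30426211 -3.6899466 ]
```

View pics/l4.png

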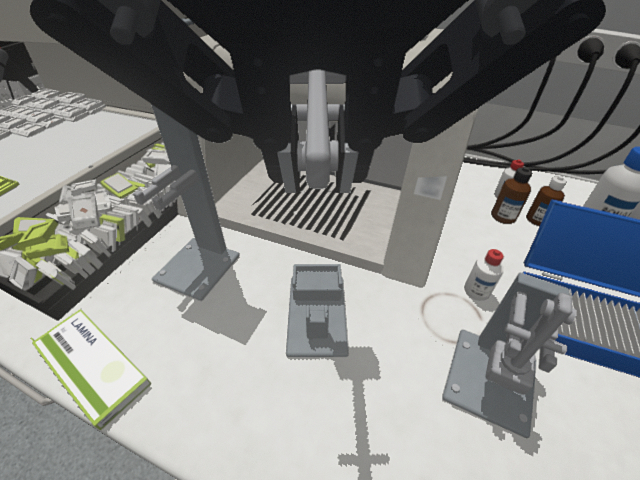

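View pics/l4sz.png

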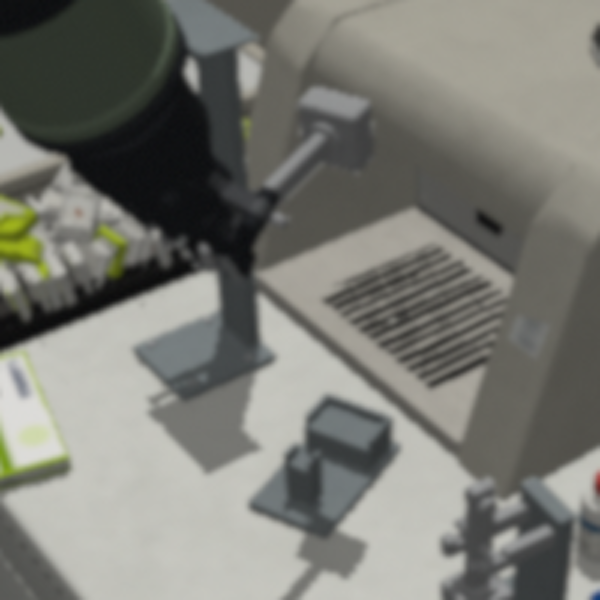

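```bash
python3 - <<'E'
from h import *
gripper_close(20); print(read_time(),read_grip_width(),read_torque())
for i in range(4): sleep(.25); print(read_time(),read_torque(),read_grip_width())
E
```

```text
24.5333 0.20310991741910736 [-0.53216614  1.26740585 -0.01273396]
24.7833 [-0.52361545  1.28376241 -0.02746565] 0.20033542421734313
25.0333 [-0.51218434  1.2900968  -0.03979234] 0.20411470451890473
25.2833 [-0.56858484  1.35839839  0.02213908] 0.2016208952131698
25.5333 [-0.57491401  1.24532767 -0.00848543] 0.20046070778238168
```

```bash
python3 - <<'E'
from h import *
im=snap("l5s","scene")
cv2.imwrite("pics/l5sz.png",cv2.resize(im[100:300,180:380],None,fx=3,fy=3,interpolation=cv2.INTER_CUBIC))
E
```

```text
(no output)
```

View pics/l5sz.png

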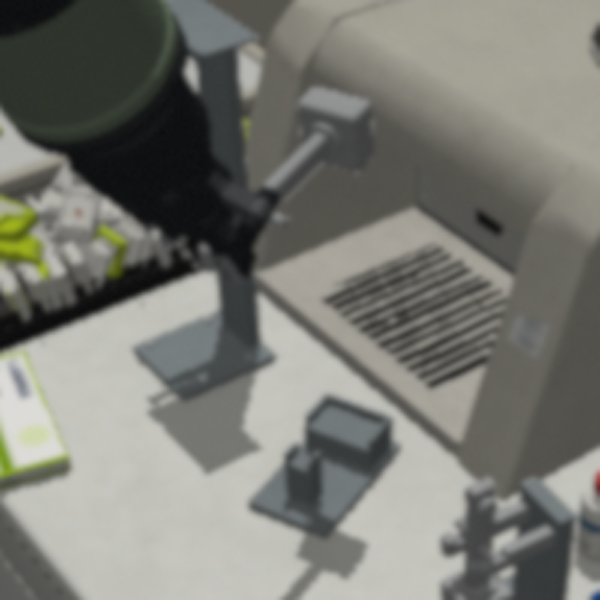

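```bash
python3 - <<'E'
from h import *
def w(): return np.round(np.mean([read_grip_width() for _ in range(40)]),5)
a=w();gripper_close(120);t=read_time();b=w();gripper_close(20);c=w();print(a,b,c,t,read_time())
print(np.std([read_grip_width() for _ in range(40)]), np.round(read_torque(),2))
E
```

```text
0.20285 0.19894 0.19762 26.1167 26.3333
0.0 [-0.53  1.3   0.01]
```

```bash
python3 - <<'E'
from h import *
p=read_position();q=quat(.398,.5)
gripper_close(20)
move_straight(p+[0,0,.03],q,speed=.25);print(read_time(),np.round(read_torque(),2))
move_straight(p,q,speed=.25);print(read_time(),np.round(read_torque(),2))
snap("l6")
im=snap("l6s","scene")
cv2.imwrite("pics/l6sz.png",cv2.resize(im[100:300,180:380],None,fx=3,fy=3,interpolation=cv2.INTER_CUBIC))
E
```

```text
26.8167 [-0.67  1.56 -0.05]
27.0833 [-0.43  1.   -0.03]
```

View pics/l6sz.png

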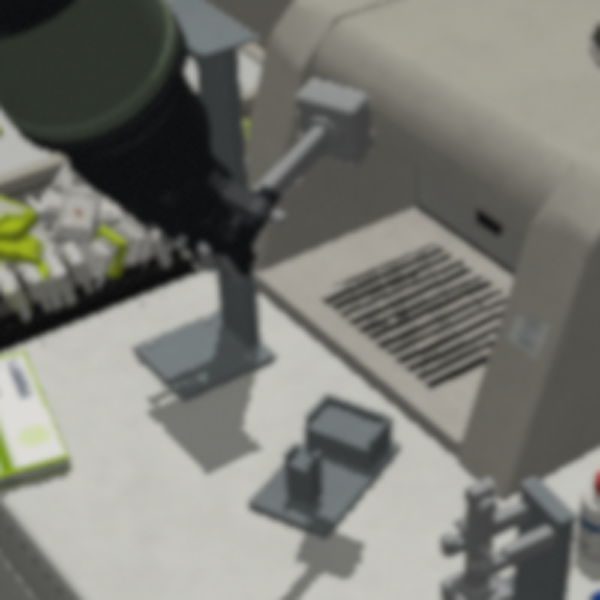

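```bash
python3 - <<'E'
from h import *
gripper_close(strength=20.0);t=read_time();print(t,read_grip_width(),np.round(read_torque(),2))
sleep(.5);print(read_grip_width(),np.round(read_torque(),2))
im=snap("l7");
E
```

```text
27.4 0.1992363500351526 [-0.58  1.29 -0.07]
0.1958788699874526 [-0.54  1.34 -0.01]
```

View pics/l7.png

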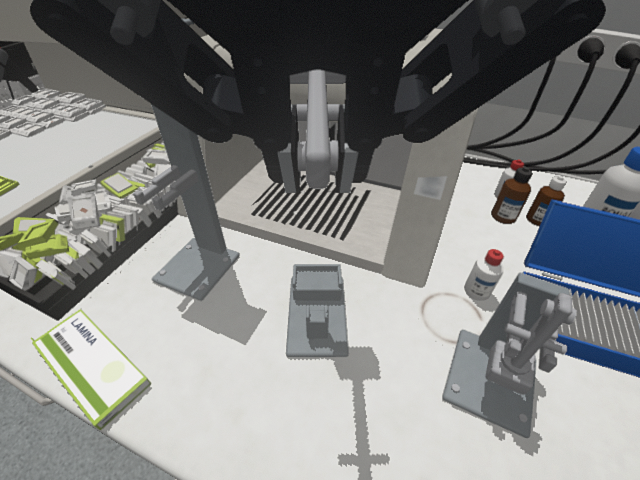

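```bash
python3 - <<'E'
from h import *
def w():
    r=[]
    for _ in range(12): sleep(.01); r.append(read_grip_width())
    return np.round(np.mean(r),5),np.round(np.std(r),5)
print(read_time(),w())
gripper_close(30);print(read_time(),w())
gripper_close(90);print(read_time(),w())
gripper_close(25);print(read_time(),w())
E
```

```text
27.95 (np.float64(0.19802), np.float64(0.00144))
28.2667 (np.float64(0.19932), np.float64(0.00265))
28.5833 (np.float64(0.19723), np.float64(0.00248))
28.9 (np.float64(0.19867), np.float64(0.00215))
```

```bash
python3 - <<'E'
from h import *
hub=np.array([.4408,-.2069,.052]);yaw=.398;l=.3;q=quat(yaw,l)
move_straight(tcp(hub+[0,0,.2],yaw,l),q,speed=.05); print(read_time())
move_straight(tcp(hub+[0,0,.04],yaw,l),q,speed=.15); print(read_time(),read_wrist_force(),np.round(read_torque(),2))
r=move_straight(tcp(hub+[0,0,.0005],yaw,l),q,speed=.05,threshold=8); print(r,read_time(),read_position()-tcp(hub,yaw,l),read_wrist_force())
im=snap("r1s","scene")
cv2.imwrite("pics/r1sz.png",cv2.resize(im[180:330,210:360],None,fx=4,fy=4,interpolation=cv2.INTER_CUBIC))
E
```

```text
29.6083
30.825 [ 0.13883495  0.40874714 -4.41375387] [-0.45  0.96 -0.02]
False 31.7667 [ 1.58669249e-04 -6.87028564e-06  7.39374859e-04] [-1.55296587  0.07958961 -0.51655223]
```

View pics/r1sz.png

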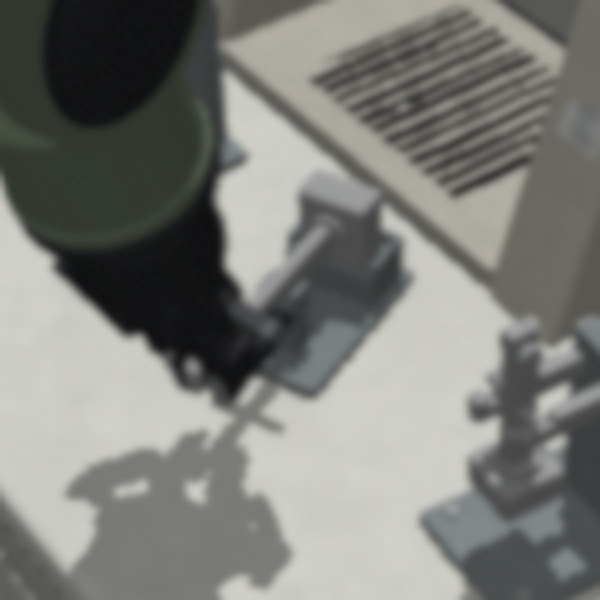

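```bash
python3 - <<'E'
from h import *
release(); print(read_time())
gripper_close(22); print(read_time())
r=[]
for _ in range(10): sleep(.01); r.append(read_grip_width())
print(np.mean(r),read_position(),read_wrist_force())
E
```

```text
32.4833
33.0917
0.22638932342701903 [ 0.43994035 -0.20724899  0.05537952] [-0.7176427  -0.17602014  1.46888947]
```

```bash
cat > arc.py <<'E'
from h import *
hub=np.array([.4408,-.2069,.0525]);yaw=.398;h=np.array([np.cos(yaw),np.sin(yaw),0])
def H(th):
    a=np.arctan2(.022,-.150)-th; r=np.hypot(.15,.022)
    return hub+h*(.150+r*np.cos(a))+np.array([0,0,r*np.sin(a)-.022])
E
python3 - <<'E'
from arc import *
for d in range(0,50,9):
    th=np.radians(d);l=.3+.2*d/45;j=ik(tcp(H(th),yaw,l),quat(yaw,l));print(d,H(th),None if j is None else np.round(j,2))
for z in (.2,.25,.32):
  for l in(.5,.65):
    P=H(np.radians(45));P[2]=z;j=ik(tcp(P,yaw,l),quat(yaw,l));print(z,l,None if j is None else np.round(j,2))
E
```

```text
0 [ 0.4408 -0.2069  0.0525] [ 0.94  0.69 -0.63  2.21  0.84  0.21  1.63]
9 [ 0.44567496 -0.20485038  0.07569431] [ 1.03  0.67 -0.72  2.21  0.8   0.23  1.67]
18 [ 0.45383469 -0.20141972  0.09777579] [ 1.1   0.65 -0.81  2.21  0.76  0.25  1.71]
27 [ 0.46507827 -0.1966925   0.11820072] [ 1.15  0.64 -0.89  2.2   0.72  0.27  1.74]
36 [ 0.47912885 -0.19078511  0.13646616] [ 1.19  0.64 -0.95  2.18  0.69  0.27  1.76]
45 [ 0.49564045 -0.18384301  0.15212237] [ 1.21  0.64 -0.99  2.17  0.67  0.27  1.77]
0.2 0.5 [ 1.32  0.6  -1.15  2.13  0.57  0.39  1.83]
0.2 0.65 [ 1.42  0.66 -1.19  2.2   0.6   0.23  1.88]
0.25 0.5 [ 1.43  0.57 -1.29  2.08  0.48  0.51  1.89]
0.25 0.65 [ 1.53  0.62 -1.35  2.15  0.48  0.35  1.96]
0.32 0.5 [ 1.55  0.5  -1.43  1.99  0.33  0.66  1.99]
0.32 0.65 [ 1.65  0.54 -1.49  2.07  0.26  0.5   2.1 ]
```

```bash
python3 - <<'E'
from arc import *
for d in (12,24,36,45):
    th=np.radians(d);l=.3+.2*d/45
    move_straight(tcp(H(th),yaw,l),quat(yaw,l),speed=.08); print(d,read_time(),np.round(read_wrist_force(),1),round(read_grip_width(),4))
im=snap("a1s","scene"); cv2.imwrite("pics/a1sz.png",cv2.resize(im[130:330,180:380],None,fx=3,fy=3,interpolation=cv2.INTER_CUBIC))
E
```

```text
12 33.7167 [-0.6  0.8 -1.2] 0.2267
24 34.2583 [ 1.5  0.4 -2.7] 0.2283
36 34.8 [-1.3 -0.6 -0.9] 0.2269
45 35.25 [-6.2 -2.3  5.1] 0.2268
```

View pics/a1sz.png

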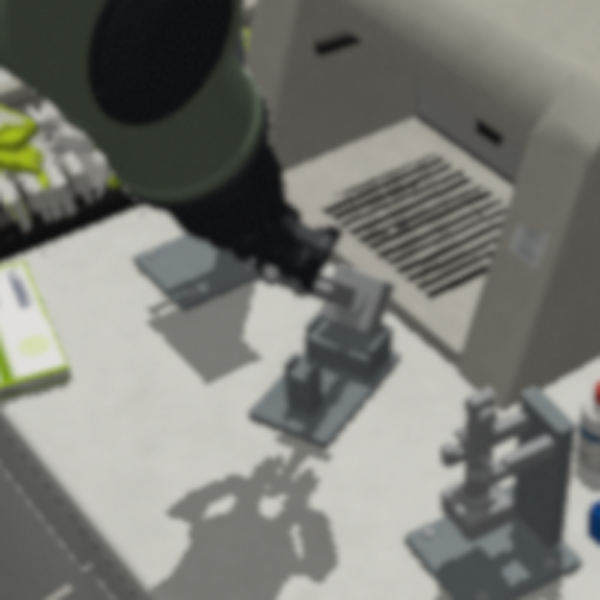

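```bash
python3 - <<'E'
from arc import *
P=H(np.radians(45))-.012*h; l=.5;q=quat(yaw,l)
P[2]=.17; move_straight(tcp(P,yaw,l),q,speed=.08);print(read_time(),np.round(read_wrist_force(),1))
P[2]=.29; move_straight(tcp(P,yaw,l),q,speed=.1);print(read_time(),np.round(read_wrist_force(),1),np.round(read_torque(),2),read_grip_width())
sleep(.2)
snap("a2");im=snap("a2s","scene"); cv2.imwrite("pics/a2sz.png",cv2.resize(im[80:330,180:380],None,fx=3,fy=2.4,interpolation=cv2.INTER_CUBIC))
E
```

```text
35.7167 [ 1.2  0.3 -4.6]
37.0667 [-0.3 -1.1 -5.1] [-0.43  0.99 -0.  ] 0.22415492527828848
```

View pics/a2.png

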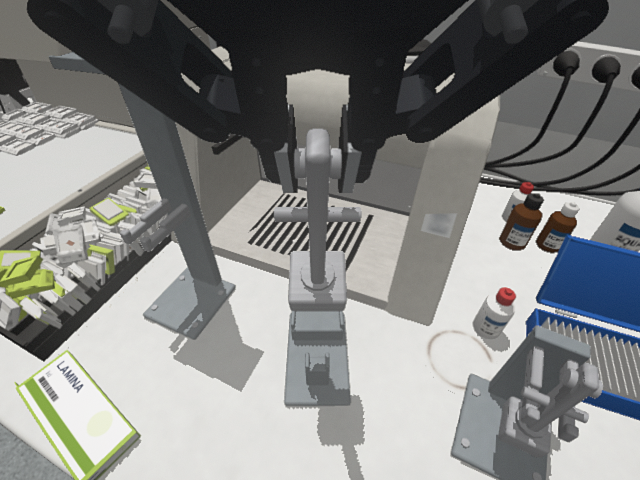

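View pics/a2sz.png

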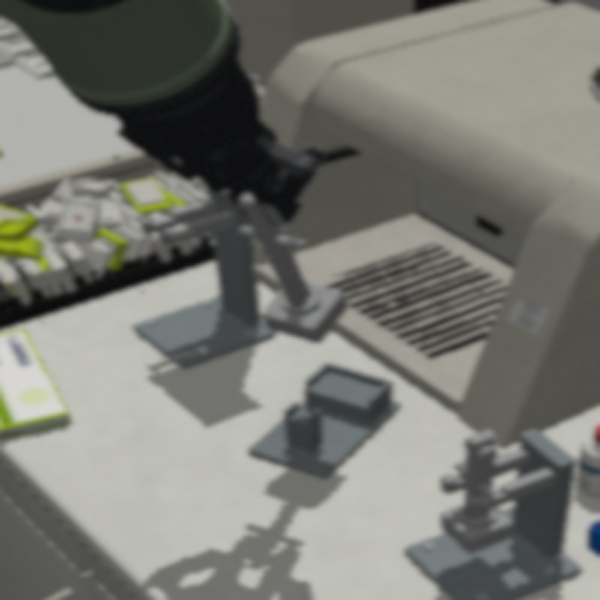

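```bash
cat > res.py <<'E'
from h import *
from scipy.optimize import brentq
def residual(npz,px_flip,yaw,l,pos,r=.040):
    c=dict(np.load(npz));h=np.array([np.cos(yaw),np.sin(yaw),0])
    z=np.sin(l)*h-np.array([0,0,np.cos(l)]);hub=np.array(pos)+.003*z
    def g(a): # a = foot-forward angle from plumb
        X=hub+r*(np.sin(a)*h-np.array([0,0,np.cos(a)])); return 479-proj(c,X,c["R"],c["t"])[0][1]-px_flip[1]
    a=brentq(g,-.6,1.0); X=hub+r*(np.sin(a)*h-np.array([0,0,np.cos(a)])); return a,hub,X,639-proj(c,X,c["R"],c["t"])[0][0]
E
python3 - <<'E'
from res import *
im=cv2.imread("pics/a2.png");cv2.imwrite("pics/a2z.png",cv2.resize(im[120:320,250:390],None,fx=5,fy=3,interpolation=cv2.INTER_CUBIC))
p=read_position();print(p)
for row in (213,214.5,216): print(row,residual("a2.npz",(317.5,row),.398,.5,p))
# check with short g3
print(residual("g3.npz",(317.5,224),0,.5,[.46394,.0213,.2017],.038))
E
```

```text
[ 0.48323552 -0.18895996  0.29250948]
213 (0.2249619870939656, array([ 0.48456138, -0.18840252,  0.28987673]), array([ 0.49278673, -0.18494428,  0.25088463]), np.float64(317.4081622242587))
214.5 (0.1992152038799102, array([ 0.48456138, -0.18840252,  0.28987673]), array([ 0.49185865, -0.18533447,  0.25066784]), np.float64(317.40697833573216))
216 (0.1730810217393191, array([ 0.48456138, -0.18840252,  0.28987673]), array([ 0.49091167, -0.18573262,  0.25047438]), np.float64(317.40571066446705))
(-0.03199720646741058, array([0.46537828, 0.0213    , 0.19906725]), array([0.46416259, 0.0213    , 0.1610867 ]), np.float64(317.7381557110075))
```

View pics/a2z.png

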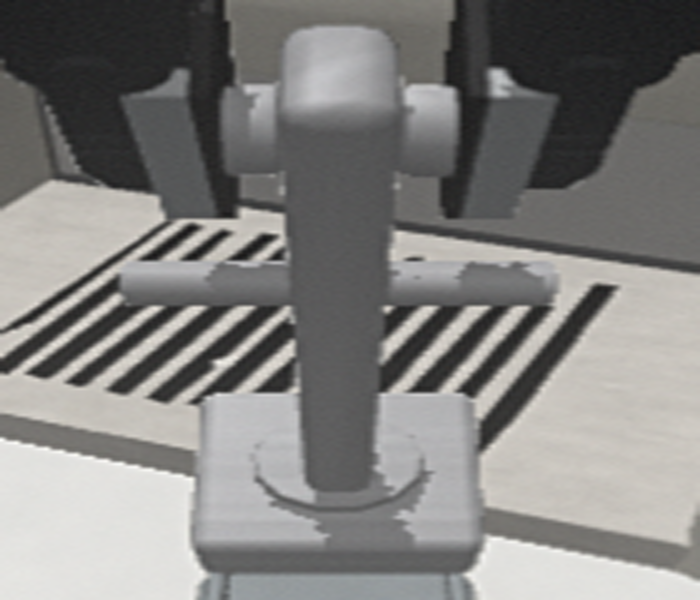

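```bash
python3 - <<'E'
from res import *
yaw=0;l=.76;q=quat(yaw,l);P=np.array([.465,-.31,.33])
print(ik(tcp(P,yaw,l),q))
move_ptp(tcp(P,yaw,l),q);print(read_time(),np.round(read_joints(),2),read_grip_width())
p0=read_position()
for k in range(2):
    move_straight(p0+[0,0,.03],q,speed=.2); move_straight(p0,q,speed=.05)
print(read_time())
sleep(.1)
snap("a3");im=snap("a3s","scene"); cv2.imwrite("pics/a3sz.png",cv2.resize(im[80:330,200:400],None,fx=3,fy=2.4,interpolation=cv2.INTER_CUBIC))
im=cv2.imread("pics/a3.png");cv2.imwrite("pics/a3z.png",cv2.resize(im[120:320,250:390],None,fx=5,fy=3,interpolation=cv2.INTER_CUBIC))
E
```

```text
[ 1.86232609  0.49803074 -1.43691032  2.1138564   0.29070178  0.29259384
  1.93814832]
37.95 [ 1.86  0.5  -1.44  2.11  0.29  0.29  1.94] 0.22618302494733644
40.0667
```

View pics/a3z.png

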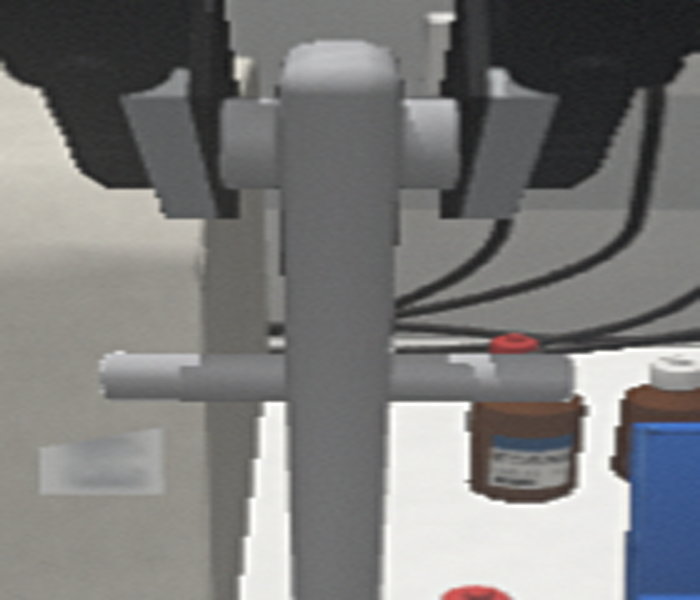

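View pics/a3sz.png

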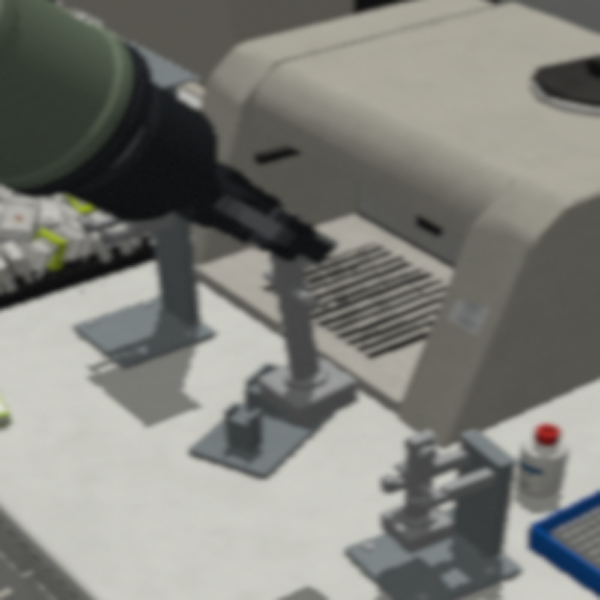

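```bash
python3 - <<'E'
from res import *
p=read_position()
for row in (244.5,245.5,246.5): print(row,residual("a3.npz",(317.5,row),0,.76,p)[0])
for n,yaw,l,pp in (("a2",.398,.5,[ 0.48323552,-0.18895996,0.29250948]),("a3",0,.76,p)):
    c=dict(np.load(n+".npz"));h=np.array([np.cos(yaw),np.sin(yaw),0]);z=np.sin(l)*h-np.array([0,0,np.cos(l)])
    X=np.array(pp)+.003*z; print(n,479-proj(c,X,c["R"],c["t"])[0][1],479-proj(c,X+.005*z,c["R"],c["t"])[0][1])
# scene cam
c=dict(np.load("a3s.npz")); print(proj(c,[X,X+[0,0,-.126],X+[0,0,-.15]],c["R"],c["t"]))
E
```

```text
244.5 -0.2507353167788788
245.5 -0.30183749688105693
246.5 -0.368536226554938
a2 154.6406783578243 160.91865645450736
a3 154.72824460335744 161.012196996051
[[297.68817285 177.23113057]
 [298.98879644 237.03679241]
 [299.20959855 247.11993828]]
```

```bash
python3 - <<'E'
from res import *
gripper_close(115); print(read_time(),read_grip_width())
snap("a4");im=cv2.imread("pics/a4.png");cv2.imwrite("pics/a4z.png",cv2.resize(im[120:340,250:390],None,fx=5,fy=2.7,interpolation=cv2.INTER_CUBIC))
cv2.imwrite("pics/a4b.png",im)
E
```

```text
40.4833 0.196186950758882
```

View pics/a4z.png

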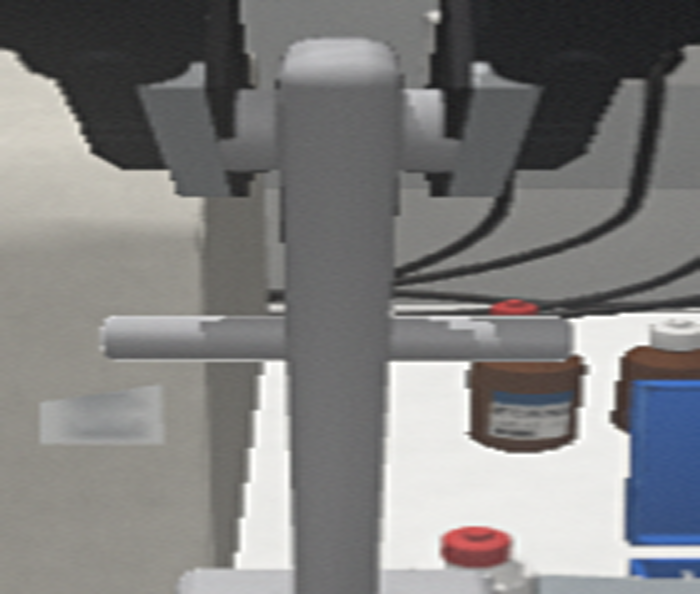

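View pics/a4b.png

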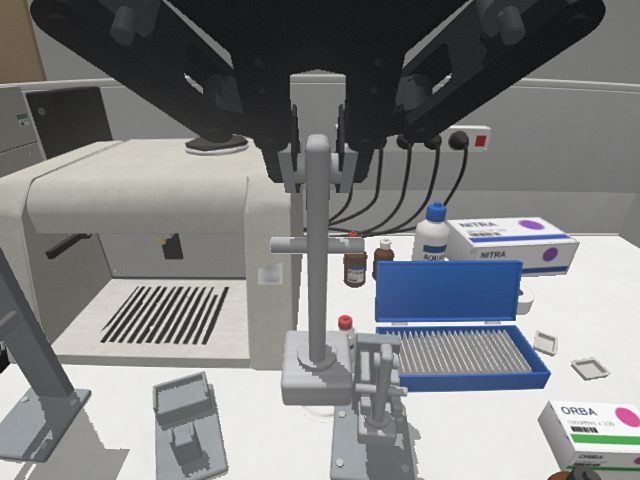

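```bash
cat > fit.py <<'E'
from res import *
from scipy.optimize import least_squares
def fit(npz,pos,yaw,l,rb,rp,wp=None,rj=None):
    c=dict(np.load(npz));h=np.array([np.cos(yaw),np.sin(yaw),0]);u=np.array([0,0,1.]);y=np.array([-h[1],h[0],0])
    z=np.sin(l)*h-np.cos(l)*u; x=-(np.cos(l)*h+np.sin(l)*u)
    def pr(X): q=proj(c,X,c["R"],c["t"]); return np.c_[639-q[:,0],479-q[:,1]]
    def f(v,full=False):
        s,a,e=v; hub=pos+(.003+s)*z+e*x; d=np.sin(a)*h-np.cos(a)*u; pin=hub+.04*d
        b=pr([pin+.023*y,pin-.023*y])
        near=np.cos(a)*-h-np.sin(a)*u
        J=pr([hub+.126*d+.009*near])[0]
        if full: return hub,pin,a,b,pr([hub])[0],J
        r=[pr([hub])[0][1]-rb,pr([pin])[0][1]-rp,e/.001]
        if wp: r.append((b[1,0]-b[0,0]-wp)/1.)
        if rj: r.append((J[1]-rj)/2)
        return r
    s=least_squares(f,[0.005,0.,0.]); return s.x,np.round(s.fun,2),f(s.x,True)
E
python3 - <<'E'
from fit import *
np.set_printoptions(precision=4,suppress=True)
p=read_position(); print(p)
for kw in ({},dict(wp=94.0),dict(wp=94.,rj=360)):
    print(fit("a4.npz",p,0,.76,167.8,244.8,**kw))
print(fit("g3.npz",np.array([.46394,.0213,.2017]),0,.5,156,224))
E
```

```text
[ 0.4623 -0.3106  0.3321]
(array([ 0.011 , -0.0311,  0.    ]), array([-0., -0.,  0.]), (array([ 0.4719, -0.3106,  0.3219]), array([ 0.4707, -0.3106,  0.282 ]), np.float64(-0.031083038123892175), array([[273.1793, 244.7961],
       [362.289 , 244.7974]]), array([317.7469, 167.8   ]), array([317.7045, 376.646 ])))
(array([ 0.0076, -0.0672,  0.0011]), array([-1.72,  1.35,  1.13, -2.28]), (array([ 0.4688, -0.3106,  0.3236]), array([ 0.4661, -0.3106,  0.2837]), np.float64(-0.0671551118140602), array([[271.8778, 246.1491],
       [363.5993, 246.1507]]), array([317.7507, 166.0794]), array([317.7089, 384.7775])))
(array([0.0047, 0.093 , 0.0036]), array([-0.38, -2.03,  3.57, -3.42,  1.87]), (array([ 0.465 , -0.3106,  0.324 ]), array([ 0.4688, -0.3106,  0.2842]), np.float64(0.09304829349298248), array([[272.4444, 242.7674],
       [363.029 , 242.7684]]), array([317.7546, 167.4242]), array([317.7012, 363.7486])))
(array([0.0009, 0.0413, 0.    ]), array([0., 0., 0.]), (array([0.4658, 0.0213, 0.1983]), array([0.4675, 0.0213, 0.1583]), np.float64(0.04131982964697432), array([[273.5149, 224.0225],
       [361.9646, 224.0114]]), array([317.7489, 156.    ]), array([317.7177, 325.4072])))
```

```bash
python3 - <<'E'
import cv2
im=cv2.imread("pics/a4.png");cv2.imwrite("pics/a4f.png",cv2.resize(im[320:420,260:380],None,fx=6,fy=6,interpolation=cv2.INTER_CUBIC))
E
```

```text
(no output)
```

View pics/a4f.png

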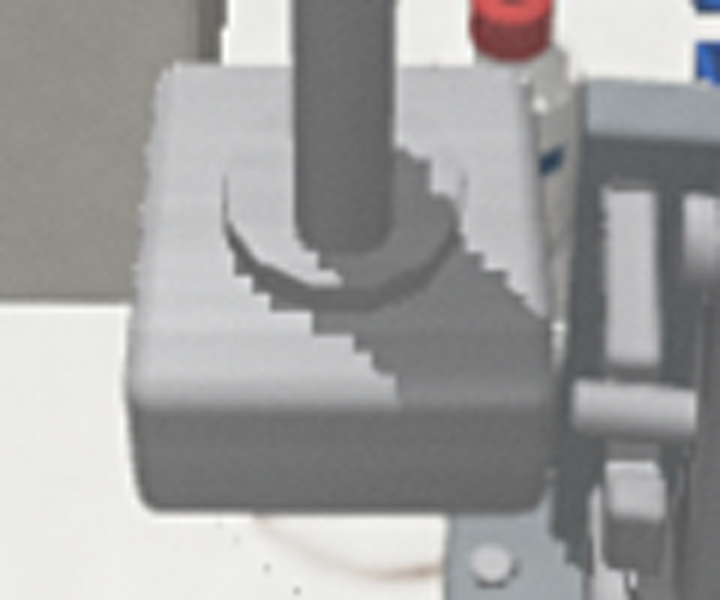

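```bash
cat > fit2.py <<'E'
from h import *
from scipy.optimize import least_squares
def fit2(npz,hub0,yaw,obs,a0=0.):
    # obs: list of (kind,value,weight): along d (m), near offset(m), type row/width(halfwidth)
    c=dict(np.load(npz));h=np.array([np.cos(yaw),np.sin(yaw),0]);u=np.array([0,0,1.]);y=np.array([-h[1],h[0],0])
    def pr(X): q=proj(c,X,c["R"],c["t"]); return np.c_[639-q[:,0],479-q[:,1]]
    def f(v):
        hub=hub0+v[0]*h+v[1]*u; a=v[2]; d=np.sin(a)*h-np.cos(a)*u; n=-np.cos(a)*h-np.sin(a)*u; r=[]
        for al,nr,half,val,sg in obs:
            X=hub+al*d+nr*n
            if half is None: r.append((pr([X])[0][1]-val)/sg)
            else:
                q=pr([X+half*y,X-half*y]); r.append((q[1,0]-q[0,0]-val)/sg)
        return r
    s=least_squares(f,[0,0,a0]); a=s.x[2]; hub=hub0+s.x[0]*h+s.x[1]*u
    return hub,hub+.04*(np.sin(a)*h-np.cos(a)*u),a,np.round(s.fun,2)
E
python3 - <<'E'
from fit2 import *
np.set_printoptions(precision=4,suppress=True)
p=read_position();z=np.array([np.sin(.76),0,-np.cos(.76)])
obs=[(0,0,None,167.8,1.5),(.04,0,None,244.8,.7),(.04,0,.023,94.3,1),(.126,-.022,None,330.8,1.5),(.126,.022,None,388,1.5),(.150,.022,None,406,1.5),(.126,.022,.022,72,1.5),(.126,-.022,.022,62.5,1.5)]
print(p+.003*z); print(fit2("a4.npz",p+.003*z,0,obs))
for k in range(len(obs)): print(k,fit2("a4.npz",p+.003*z,0,obs[:k]+obs[k+1:])[:3])
E
```

```text
[ 0.4644 -0.3106  0.3299]
(array([ 0.4595, -0.3106,  0.3254]), array([ 0.4637, -0.3106,  0.2857]), np.float64(0.10362798570203206), array([-0.09,  0.4 , -0.83, -1.34, -1.  ,  1.35,  1.82,  0.51]))
0 (array([ 0.4595, -0.3106,  0.3255]), array([ 0.4636, -0.3106,  0.2857]), np.float64(0.10358754281527746))
1 (array([ 0.4587, -0.3106,  0.3253]), array([ 0.4631, -0.3106,  0.2855]), np.float64(0.10952121734353575))
2 (array([ 0.4643, -0.3106,  0.3236]), array([ 0.4675, -0.3106,  0.2838]), np.float64(0.07898546414753684))
3 (array([ 0.4584, -0.3106,  0.3258]), array([ 0.463 , -0.3106,  0.286 ]), np.float64(0.11471822807026162))
4 (array([ 0.4597, -0.3106,  0.3253]), array([ 0.4639, -0.3106,  0.2856]), np.float64(0.10604269665524993))
5 (array([ 0.46  , -0.3106,  0.3254]), array([ 0.4637, -0.3106,  0.2856]), np.float64(0.09272364078286598))
6 (array([ 0.459 , -0.3106,  0.3257]), array([ 0.4631, -0.3106,  0.286 ]), np.float64(0.10485068076158355))
7 (array([ 0.4594, -0.3106,  0.3255]), array([ 0.4635, -0.3106,  0.2857]), np.float64(0.10419138133189908))
```

```bash
cat > tgt.py <<'E'
from fit2 import *
import json
def setv(pin,p,yaw,l):
    q=quat(yaw,l);R=Rn.from_quat([q[1],q[2],q[3],q[0]]).as_matrix(); v=R.T@(np.array(pin)-p); json.dump(list(v),open("v.json","w"));return v
def tcp_for(pin,yaw,l):
    v=np.array(json.load(open("v.json")));q=quat(yaw,l);R=Rn.from_quat([q[1],q[2],q[3],q[0]]).as_matrix(); return np.array(pin)-R@v
E
python3 - <<'E'
from tgt import *
np.set_printoptions(precision=4,suppress=True)
p=read_position();print(setv([.4637,-.3106,.2857],p,0,.76))
for l in (.52,.55,.58,.62,.66):
  for d in [(0,0,0),(0,0,.014),(-.03,0,.014),(-.07,0,.014),(-.07,0,.05),(-.07,-.15,.08)]:
    t=tcp_for(HS+d,0,l); j=ik(t,quat(0,l)); print(l,d,t,None if j is None else np.round(j,2))
E
```

```text
[ 0.0309 -0.      0.0346]
0.52 (0, 0, 0) [0.5397 0.0212 0.1904] [ 0.76  0.64 -1.27  2.24  1.53  0.74  0.02]
0.52 (0, 0, 0.014) [0.5397 0.0212 0.2044] [-0.    0.31 -0.24  2.26  1.25  0.19  0.16]
0.52 (-0.03, 0, 0.014) [0.5097 0.0212 0.2044] [-0.01  0.27 -0.24  2.33  1.38  0.18  0.01]
0.52 (-0.07, 0, 0.014) [0.4697 0.0212 0.2044] [ 0.8   0.44 -1.27  2.39  1.5   0.58 -0.07]
0.52 (-0.07, 0, 0.05) [0.4697 0.0212 0.2404] [ 0.16  0.14 -0.45  2.37  0.98  0.24  0.39]
0.52 (-0.07, -0.15, 0.08) [ 0.4697 -0.1288  0.2704] [ 1.02  0.17 -0.88  2.27  0.17  0.25  1.6 ]
0.55 (0, 0, 0) [0.5383 0.0212 0.1907] [ 0.76  0.64 -1.27  2.27  1.6   0.73 -0.05]
0.55 (0, 0, 0.014) [0.5383 0.0212 0.2047] [ 0.77  0.59 -1.27  2.26  1.54  0.7  -0.  ]
0.55 (-0.03, 0, 0.014) [0.5083 0.0212 0.2047] [ 0.78  0.53 -1.27  2.32  1.56  0.65 -0.07]
0.55 (-0.07, 0, 0.014) [0.4683 0.0212 0.2047] None
0.55 (-0.07, 0, 0.05) [0.4683 0.0212 0.2407] [-0.03  0.13 -0.24  2.4   1.14  0.19  0.22]
0.55 (-0.07, -0.15, 0.08) [ 0.4683 -0.1288  0.2707] [ 1.03  0.16 -0.87  2.29  0.12  0.2   1.65]
0.58 (0, 0, 0) [0.5369 0.0212 0.1909] [ 0.76  0
[... 578 characters left out ...]
 0.59 -1.27  2.31  1.71  0.7  -0.17]
0.62 (-0.03, 0, 0.014) [0.5051 0.0212 0.2051] [ 0.78  0.52 -1.27  2.38  1.74  0.67 -0.26]
0.62 (-0.07, 0, 0.014) [0.4651 0.0212 0.2051] None
0.62 (-0.07, 0, 0.05) [0.4651 0.0212 0.2411] None
0.62 (-0.07, -0.15, 0.08) [ 0.4651 -0.1288  0.2711] [ 1.42  0.28 -1.33  2.34  0.96  0.2   0.85]
0.66 (0, 0, 0) [0.5332 0.0212 0.1913] [ 0.75  0.64 -1.27  2.36  1.86  0.77 -0.3 ]
0.66 (0, 0, 0.014) [0.5332 0.0212 0.2053] [ 0.76  0.59 -1.27  2.35  1.81  0.72 -0.27]
0.66 (-0.03, 0, 0.014) [0.5032 0.0212 0.2053] None
0.66 (-0.07, 0, 0.014) [0.4632 0.0212 0.2053] None
0.66 (-0.07, 0, 0.05) [0.4632 0.0212 0.2413] None
0.66 (-0.07, -0.15, 0.08) [ 0.4632 -0.1288  0.2713] None
```

```bash
python3 - <<'E'
from tgt import *
movej_list=[]
for l,d in [(.5,(-.075,0,.09)),(.5,(-.075,0,.05)),(.5,(-.07,0,.013)),(.6,(-.03,0,.012)),(.6,(0,0,.012)),(.6,(0,0,-.001))]:
    j=ik(tcp_for(HS+d,0,l),quat(0,l)); print(l,d,None if j is None else np.round(j,2))
l=.5;t=tcp_for(HS+[-.075,0,.09],0,l)
move_ptp(t,quat(0,l)); print(read_time(),np.round(read_joints(),2))
for l,d in [(.5,(-.075,0,.05)),(.5,(-.07,0,.013)),(.52,(-.07,0,.013)),(.6,(-.03,0,.012)),(.6,(0,0,.012)),(.6,(0,0,-.001))]:
    j=ik(tcp_for(HS+d,0,l),quat(0,l)); print(l,d,None if j is None else np.round(j,2))
snap("b1")
E
```

```text
0.5 (-0.075, 0, 0.09) [ 0.58  0.09 -0.86  2.3   0.59  0.35  0.8 ]
0.5 (-0.075, 0, 0.05) [ 0.36  0.16 -0.66  2.36  0.94  0.28  0.43]
0.5 (-0.07, 0, 0.013) [-0.03  0.22 -0.24  2.4   1.38  0.18 -0.02]
0.6 (-0.03, 0, 0.012) [ 0.78  0.53 -1.27  2.37  1.7   0.66 -0.21]
0.6 (0, 0, 0.012) [ 0.77  0.59 -1.27  2.3   1.67  0.71 -0.13]
0.6 (0, 0, -0.001) [ 0.76  0.64 -1.27  2.31  1.72  0.74 -0.17]
42.3583 [ 0.58  0.09 -0.86  2.3   0.59  0.35  0.8 ]
0.5 (-0.075, 0, 0.05) [ 0.43  0.17 -0.74  2.35  0.97  0.3   0.4 ]
0.5 (-0.07, 0, 0.013) [ 0.29  0.25 -0.61  2.39  1.4   0.28 -0.02]
0.52 (-0.07, 0, 0.013) [ 0.26  0.25 -0.58  2.41  1.52  0.27 -0.15]
0.6 (-0.03, 0, 0.012) [ 0.13  0.29 -0.43  2.39  1.95  0.28 -0.57]
0.6 (0, 0, 0.012) [ 0.2   0.33 -0.5   2.32  1.83  0.29 -0.41]
0.6 (0, 0, -0.001) [ 0.14  0.36 -0.43  2.33  1.98  0.29 -0.56]
```

View pics/b1.png

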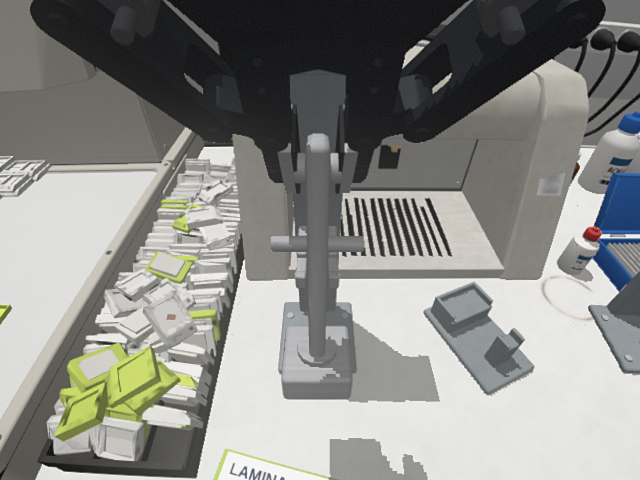

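```bash
python3 - <<'E'
import cv2
im=cv2.imread("pics/b1.png");cv2.imwrite("pics/b1f.png",cv2.resize(im[310:410,260:380],None,fx=6,fy=6,interpolation=cv2.INTER_CUBIC))
cv2.imwrite("pics/b1g.png",cv2.resize(im[120:270,250:390],None,fx=5,fy=4,interpolation=cv2.INTER_CUBIC))
E
```

```text
(no output)
```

View pics/b1f.png

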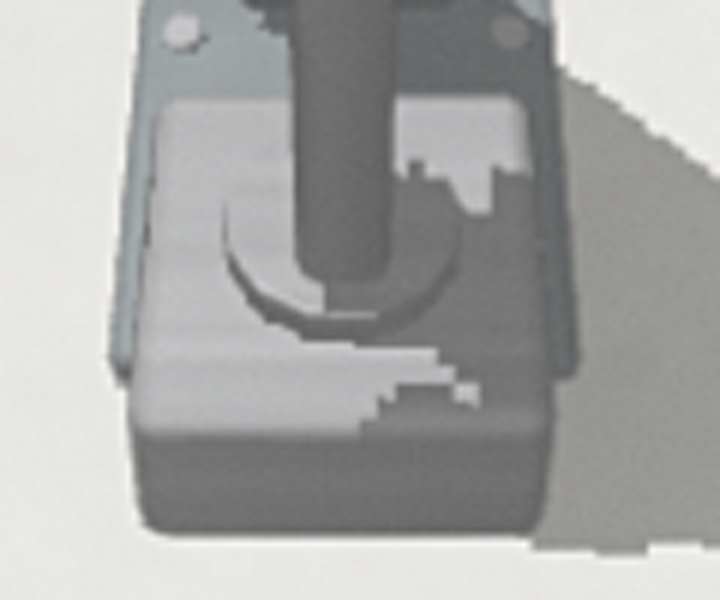

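View pics/b1g.png

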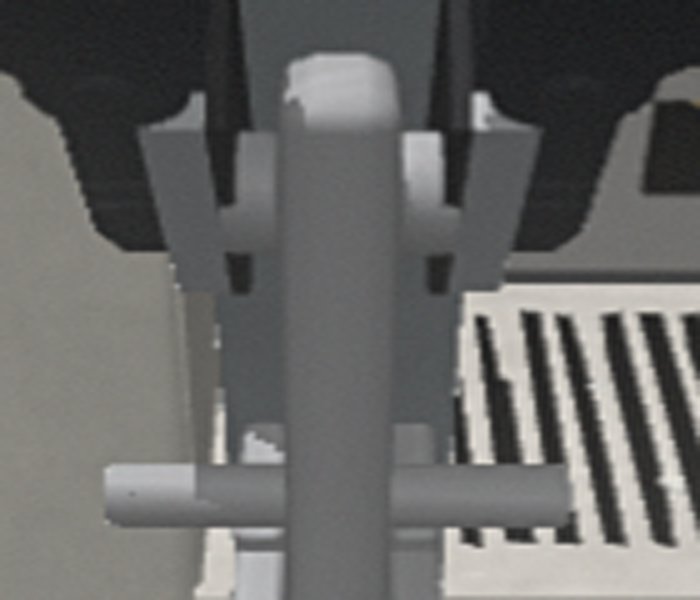

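```bash
python3 - <<'E'
from tgt import *
np.set_printoptions(precision=4,suppress=True)
p=read_position();l=.5;z=np.array([np.sin(l),0,-np.cos(l)])
obs=[(0,0,None,167.5,1.5),(.04,0,None,243.7,.7),(.04,0,.023,93.2,1),(.126,-.022,None,326.3,1.5),(.126,.022,None,383,1.5),(.150,.022,None,400,1.5),(.126,.022,.022,72,1.5),(.126,-.022,.022,62.5,1.5)]
r=fit2("b1.npz",p+.003*z,0,obs);print(p,read_eef_rot(),quat(0,l));print(r)
old=json.load(open("v.json"));print(old,setv(r[1],p,0,l))
print(proj(dict(np.load("b1.npz")),[r[1]]))
E
```

```text
[0.4656 0.0207 0.28  ] [ 0.2472  0.0004  0.969  -0.    ] [ 0.2474 -0.      0.9689  0.    ]
(array([0.4615, 0.0207, 0.2743]), array([0.4563, 0.0207, 0.2347]), np.float64(-0.13031846142659181), array([ 0.19,  0.12, -0.41, -1.27, -0.88,  1.52,  0.99,  0.04]))
[0.030942455920595052, -3.474373402284626e-05, 0.03457662659372016] [0.03   0.     0.0353]
[[321.0038 235.2164]]
```

```bash
python3 - <<'E'
from tgt import *
def go(d,l,sp,th=None):
    r=move_straight(tcp_for(HS+np.array(d),0,l),quat(0,l),speed=sp,threshold=th); print(r,d,l,round(read_time(),2),np.round(read_position()-tcp_for(HS+np.array(d),0,l),4),np.round(read_wrist_force(),1)); return r
go((-.072,0,.014),.5,.1)
snap("b2")
r=go((-.03,0,.013),.56,.05,12)
if not r: r=go((0,0,.013),.6,.04,12)
snap("b3");im=snap("b3s","scene"); cv2.imwrite("pics/b3sz.png",cv2.resize(im[70:270,180:330],None,fx=4,fy=3,interpolation=cv2.INTER_CUBIC))
E
```

```text
False (-0.072, 0, 0.014) 0.5 43.34 [ 0.0001 -0.0001  0.0002] [-0.4  0.2 -5.5]
False (-0.03, 0, 0.013) 0.56 44.33 [-0.0002 -0.      0.    ] [-0.  -0.6 -4.1]
False (0, 0, 0.013) 0.6 45.17 [-0.0002 -0.     -0.0001] [ 0.2  0.6 -4.6]
```

View pics/b3.png

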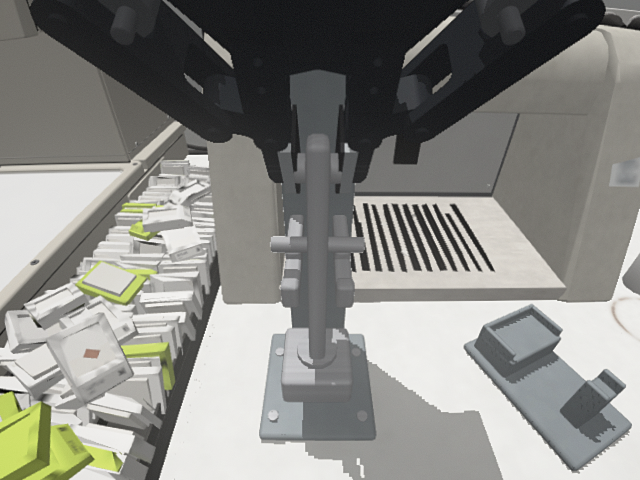

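View pics/b3sz.png

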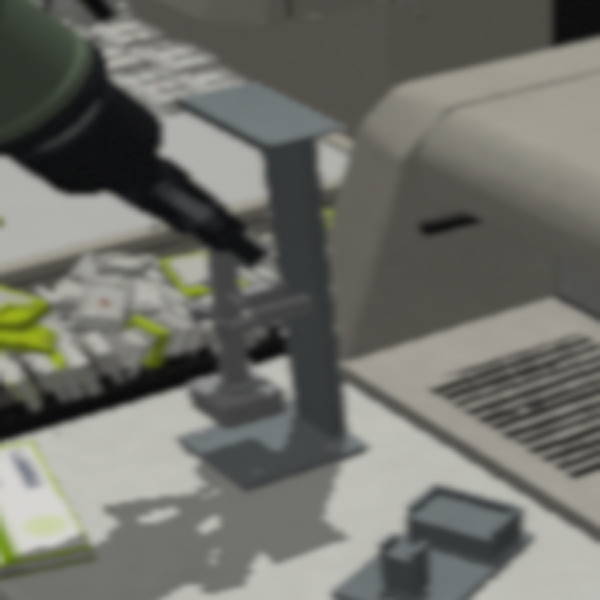

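```bash
python3 - <<'E'
from tgt import *
l=.6
r=move_straight(tcp_for(HS+[0,0,-.003],0,l),quat(0,l),speed=.025,threshold=8); print(r,read_time(),np.round(read_position()-tcp_for(HS,0,l),4),np.round(read_wrist_force(),1))
im=snap("b4"); cv2.imwrite("pics/b4z.png",cv2.resize(im[120:320,250:390],None,fx=5,fy=3,interpolation=cv2.INTER_CUBIC))
E
```

```text
True 45.8083 [0.0006 0.     0.    ] [-0.1  0.5  8. ]
```

View pics/b4z.png

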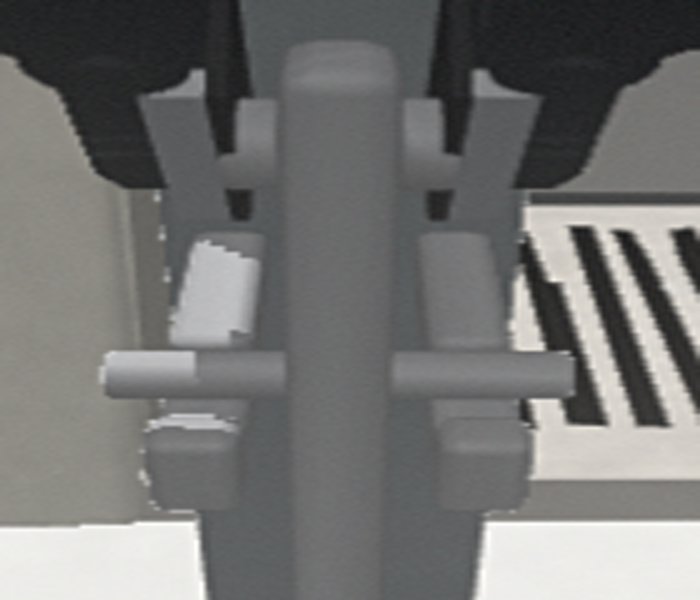

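```bash
python3 - <<'E'
from tgt import *
release(); print(read_time(),np.round(read_wrist_force(),1))
im=snap("c1")
l=.6;z=np.array([np.sin(l),0,-np.cos(l)]);p=read_position()
for b,l2 in ((.09,.6),(.07,.6),(.09,.5),(.12,.5)):
    try:
        move_straight(p-b*z,quat(0,l2),speed=.1); print("ok",b,l2); break
    except MotionError as e: print(b,l2,e)
print(read_time(),np.round(read_wrist_force(),1),read_position())
snap("c2");im=snap("c2s","scene")
E
```

```text
46.525 [-0.7  0.2 -0.4]
ok 0.09 0.6
47.625 [ 0.6 -1.  -0. ] [0.48359488 0.02106783 0.26479981]
```

View pics/c2.png

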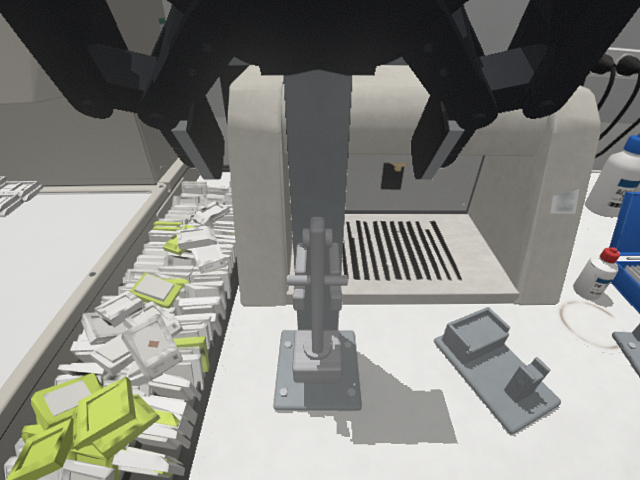

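View pics/c2s.png

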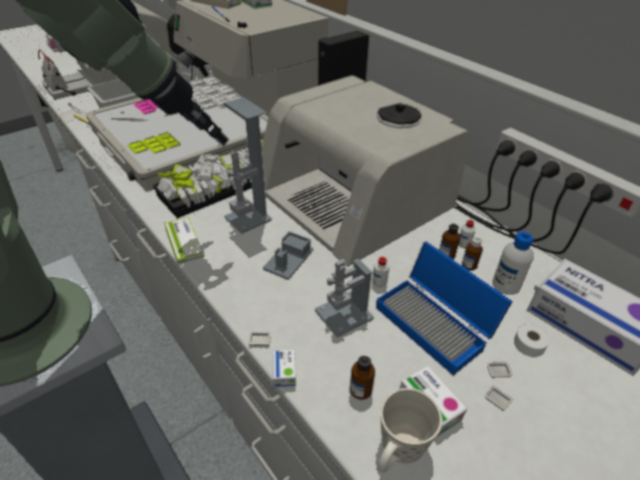

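```bash
python3 - <<'E'
from h import *
np.set_printoptions(precision=4,suppress=True)
sleep(.8);snap("c3")
a=dict(np.load("c2.npz"));b=dict(np.load("c3.npz"))
A=a["color"][::-1,::-1].astype(int);B=b["color"][::-1,::-1].astype(int)
print("max/mean diff in tamper window",np.abs(A-B)[210:390,280:355].max(),np.abs(A-B)[210:390,280:355].mean())
for p in [(286.5,280.5),(347.5,280.5)]: print(onplane(b,(639-p[0],479-p[1]),.145))
im=cv2.imread("pics/c3.png");cv2.imwrite("pics/c3z.png",cv2.resize(im[205:395,270:365],None,fx=6,fy=3.1,interpolation=cv2.INTER_CUBIC))
print(proj(b,[[.53,.0212,.145],[.53,.0212,.035+.024],[.53,.0212,.198]])*-1+[639,479],read_time())
E
```

```text
max/mean diff in tamper window 77 1.496395061728395
[0.529  0.0446 0.145 ]
[ 0.529  -0.0013  0.145 ]
[[317.5479 279.6246]
 [317.5526 347.5467]
 [317.543  221.063 ]] 48.575
```

View pics/c3z.png

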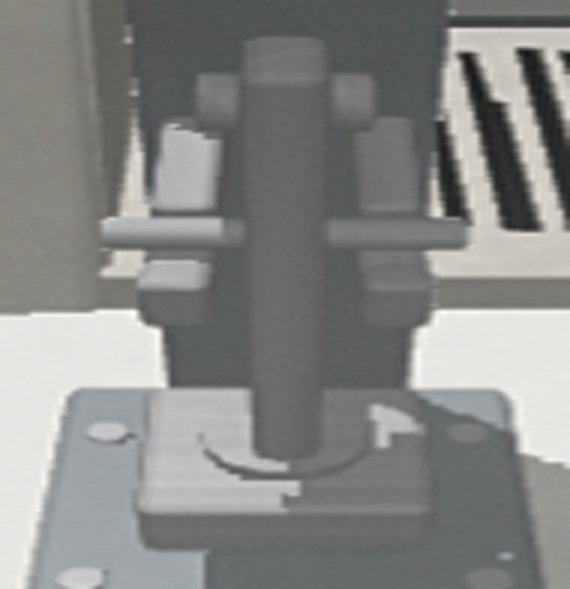

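```bash
python3 - <<'E'
from h import *
sleep(1.0);snap("c4")
b=dict(np.load("c3.npz"));c=dict(np.load("c4.npz"))
D=np.abs(b["color"].astype(int)-c["color"].astype(int))[::-1,::-1]
print(D[210:390,280:355].max(),D[210:390,280:355].mean(),(D[210:390,280:355].max(2)>30).sum(),read_time(),np.round(read_wrist_force(),1))
finish_job()
E
```

```text
38 1.3049876543209877 3 49.625 [-0.   0.4 -0.3]
the job is handed in; nothing more can be done
```

I handed the job in at 49.6 s. In the last pictures both tampers hang on their stands, let go, with the gripper clear. `finish_job` gives no verdict, so I can't confirm a pass.

**Short tamper:** I moved it from the hooded stand to the low stand's fork without setting it down. It touched down within about 1 mm of the height I expected. The pictures after I let go show the crossbar in the notches and the shank upright. I did not re-measure its position after that.

**Long tamper:**
- **Loosening in the air failed:** I lifted it level at 115 N, then called `gripper_close` at 20 to 30 N several times. The finger opening did not change and the tamper did not turn, even when I jerked it.
- **What I did instead:** I put it back in its rest, let go and gripped it again at 22 N. I raised the button end in an arc with the foot still on the rest, then lifted it off. It hung about 11 degrees from plumb in the air, with the rest clear below it.
- **Departure from your wording:** most of the turn happened while the foot was still on the rest, not up in the air.
- **Slip:** while loosely held, it slipped about 7 mm in the pads. I tightened to 115 N, measured its pose again and corrected for it.
- **Hanging:** I leaned the gripper 34 degrees and hung it on the hooded stand. It touched down at the expected seat height.

**Last checks:**
- The long tamper's crossbar measured (0.529, 0.022) m against its seat at (0.530, 0.021) m, taking the seat height as given, and it lies along the notches.
- Two pictures about 1 s apart differ only by noise around the long tamper.
- The wrist force was about zero.
- The bystanders looked unmoved in the scene picture; I did not measure them.

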